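# Load the lamp dryer, wind it in by its capstan and switch on

### The arm

A 7-joint arm with a two-finger parallel gripper is mounted at the origin on the work surface. World frame = base frame: x ahead of the robot, y to its left, z up, the work surface at z = 0. Lengths are in m, angles in rad, forces in N, time in s.
With the tool pointing down it reaches from about 0.35 to 0.9 m from the base axis. Payload 8.1 kg.
Tool frame: the origin (TCP) lies on the centre line of the jaws, within the pads' length; the fingertips stand 14 mm ahead of it and the grasp point (between the pads) lies 5 mm behind it; z points along the fingers, y is the direction in which the jaws open and shut (so a half turn about z gives the same grasp; the last joint's range is limited). The gripper opens to 92 mm and grips with 3 to 60 N. Pads are 19 mm wide; open, the fingers measure 130 mm over their backs; the gripper's body (75 mm by 190 mm) begins 47 mm behind the grasp point.
Start: joints at [1.213, 0.434, 0.025, 1.573, -0.012, 1.134, -0.075], TCP at [0.158, -0.605, 0.241] pointing down, gripper open.
Joint ranges: [-2.62, 2.62], [-0.44, 2.09], [-1.27, 1.32], [0.08, 2.57], [-1.32, 4.46], [0.12, 2], [-2.74, 2.74]. Speed limits (rad/s): [2.22, 2.22, 3.01, 3.01, 3.14, 3.14, 3.14].

### API

Orientations are given as a rotation vector (axis times angle).
In Python, from cell import observe, eyes, arm gives the robot as it stands.
- The arm moves only by the tool step_arm, never from a script. Its argument "series" is a list that holds one entry, the list of rows, each a list of 5 numbers: the finger opening in m, from 0 to 0.0918, then the shift along the world's x, y, z in m, then the turn about the world's z in degrees. In form: [[[hand, dx, dy, dz, spin], ...]]. A call has 1 to 20 rows; each row is the pose to reach, as a shift and turn from the pose measured when the call began; what a row does not reach only later rows make up. A row lasts 1/12 s, in which the tool goes at most 41.7 mm and 7.16 degrees, less where a joint would pass 70% of its speed; a pose out of reach is approached as far as the arm can. A call with a gripper value outside its range is refused whole. The fingers move at their own pace and stop on an object; "squeeze" is the grip in N (left out, the last holds). Time passes only in rows, so rows that repeat a pose let the fingers close. It gives the time, the measured TCP pose, the force and the opening at its end, in the units of the state.
- observe(): the state, without advancing time (a new reading comes with each control period).
- eyes.get_image(name): name is "scene" or "top" or "wrist"; returns (picture, depth): 480x640x3 uint8, red, green, blue; 480x640 float32, m along the optical axis (not along the pixel's ray), 0 where there is no reading.
- eyes.camera_params(name): a dict with "intrinsics" (3x3 intrinsics, pixels), "position" and "attitude" of the camera in the world. Camera axes: x right, y down, z forward; pixel columns grow to the right and rows downward; lengths in m; the calibration is good to about 2 mm. A picture is of the moment at which its call begins: read the wrist's pose just before it. camera_params takes no time and is no camera call; for the wrist camera it gives the pose at the moment of the call.
- arm.sign_off(): hands the job in, once; it reports no verdict.
The state is a dict: "clock": time; "joints": joint angles; "dq": joint speeds; "joint_efforts": joint torques, N m; "position": TCP position; "ee_rot": TCP orientation; "force": force on the tool from outside, world axes, zero at the start; "ft_torque": the same for the moment, N m; "width": opening from 0.0 (shut) to 1.0 (fully open).
Only numpy, scipy, OpenCV 4.12 (cv2) and the standard library are available. Lean on these libraries where they do the work, as an engineer would, in place of code of your own. Each camera call takes 0.05 s, during which the arm holds its last target.

### The job

Lay the nickel microphone in the cradle of the drying carriage with its dark mesh head pointing towards the lamp hood, and stand the red adaptor upright in the square rubber nest beside it. Then wind the carriage fully home under the hood by pushing the capstan's spokes round clockwise, one after another (do not shove the carriage itself), and only then switch the lamp on by pressing the orange-marked end of the rocker fully down. Leave the glass dome and the other things on the shelf where they are.

Things in the scene. Friction and masses are not known exactly. Their poses are not given: they have to be found in the camera images.
- rig: Fixed grey-green drying rig. Origin on the table under the centre of the carriage when that is fully out; +x runs along the track to the lamp hood, +y to the left, z up. The capstan's axis is at x 0, y -190 mm. Base plate 16 mm thick: x -100 to 100, y -285 to -85 mm under the capstan; x -90 to 245, y -85 to 95 mm under the track.
- hood (a point): Centre of the top of the lamp hood, 165 mm above the table; axes as rig. Roof 110 mm along x, 206 mm along y, its underside 125 mm above the table; cheeks at y -97 and 97 mm, open at both ends along x.
- guard_edge (a point): Middle of the straight near edge of the fixed dark guard, right above the capstan axis, 92 mm above the table; axes as rig. The flat guard covers the capstan's far half, from here 100 mm along +x, 97 mm to either side in y. Spokes can be reached only in the open half on the robot's side (x below 0).
- capstan (a joint): Turn of the capstan, rad: 0 with the carriage out, grows clockwise seen from above, stop at 4.0 (carriage home). It starts between 0 and 0.9, stays where it is left and drives the carriage 32.5 mm per rad. Needs about 0.35 N m, so some 5 to 7 N on a spoke.
- capstan_hub (a point): On the capstan's vertical axis at the height of the spokes, 64 mm above the table; take directions from rig. Hub 44 mm across, top 80 mm above the table. Five level round spokes 72 degrees apart, 12 mm thick, end in 22 mm black balls centred 78 mm from the axis. At value 0 one spoke points along the rig's -x. In the open half clockwise pushing goes towards the rig's +y.
- carriage: Aluminium carriage, 160 x 160 mm, deck 35 mm above the table, with cradle and nest; axes as rig. Its origin coincides with the rig's when fully out and lies 130 mm farther along the rig's x when fully home at its stop. Moved by the capstan.
- mic_seat (a point): Where the middle of the microphone's axis lies when it is seated in the carriage's cradle: two pairs of black rubber rails (tops 47 mm above the table), 64.5 mm above the table; moves with the carriage, axes as rig. The cradle lies along x; between the pairs is a gap 50 mm long (x -30 to 20 mm from here) for fingers, over the carriage deck 35 mm above the table.
- adaptor_seat (a point): Centre of the floor of the square nest for the adaptor on the carriage, 35 mm above the table; moves with the carriage, axes as rig. Nest 54 mm square inside, black rubber rim 7 mm high. It lies 20 mm farther along x and 87 mm to the right (-y) of the microphone seat.
- microphone: Satin nickel tube microphone, a cylinder 46 mm across and 150 mm long with a dark mesh head (the last 50 mm). Origin in the middle of its axis; x runs along it towards the mesh head. 0.35 kg or so. It starts lying on a dark wooden rest (slab 150 x 64 x 12 mm with the same rubber rails and 50 mm gap), its axis 41.5 mm above the table.
- mic_head (a point): Tip of the mesh head, on the axis of the microphone, 75 mm from its origin.
- adaptor: Red anodized barrel adaptor, a cylinder 44 mm across and 60 mm high standing upright. Origin at the centre of its underside, z up. 0.15 kg or so.
- switch_panel: Fixed ivory switch panel, 130 x 90 mm and 30 mm high, origin under its centre on the table; the rocker lies along its x axis with the orange-marked end at +x.
- rocker (a joint): Tilt of the ivory rocker (84 x 48 mm, pivot across its middle 38 mm above the table), rad: 0 off (orange-marked end raised), 0.44 on (that end fully down, at a stop). Stays where it is left; about 3 N near the end moves it.
- rocker_on_end (a point): Point on the top face of the rocker, 28 mm from the pivot towards its orange-marked end: the place to press. About 53 mm above the table when off, 41 mm when on.
- glass_dome: Bystander: smoky glass capsule dome, 68 mm across, 70 mm high; origin under its centre. Leave it.
- gooseneck: Bystander: silver steel gooseneck stub on a round foot 52 mm across, 118 mm high; origin under the foot. Leave it.
- jar: Bystander: amber jar 60 mm across, 85 mm high. Leave it.
- mount_ring: Bystander: dark ring 90 mm across, 30 mm high, lying flat. Leave it.
- tin: Bystander: green tin 64 mm across, 60 mm high. Leave it.
Not all that is in view belongs to the job. What is shaped like the adaptor but turquoise is not meant.

How it is judged:
By the outcome, as a careful person would: the job done as asked, in the order asked, and still so for the second after the job is handed in, with the robot touching nothing.
It also fails if it takes over 72 s, if anything falls off the work surface, if the arm or the gripper's body presses on something with over 40 N, if the wrist force passes 120 N, or if a joint passes its speed limit or range.

## Working session

There is one attempt and no reset: what is moved stays moved. The work goes in short steps, Python scripts to look and compute and a tool call to move; the robot and the scene stay as the last step left them, time stands still between calls to the robot, and variables do not carry over. Pictures are saved under pics/ and viewed, and the job is handed in when it is done.

Besides the shell and the picture viewer there is one more tool, called after "Call:" as name(argument=value, ...) on one line, values as JSON. step_arm: Moves the arm, as the interface text tells. Its arguments: {"type":"object","properties":{"series":{"type":"array"},"squeeze":{"type":"number"}},"required":["series"]}

```bash
mkdir -p pics; ls; cat > h.py <<'E'
import numpy as np, cv2
from scipy.spatial.transform import Rotation as R
from cell import observe, eyes, arm
def cam(n):
    p=eyes.camera_params(n); a=np.array(p['attitude'],float)
    if a.shape==(3,3): Rm=a
    elif a.size==4: Rm=None
    else: Rm=R.from_rotvec(a).as_matrix()
    return np.array(p['intrinsics'],float),np.array(p['position'],float),Rm
def snap(n,tag):
    c=cam(n); im,d=eyes.get_image(n)
    cv2.imwrite(f'pics/{tag}.png',im[:,:,::-1]); np.savez(f'{tag}.npz',im=im,d=d,K=c[0],p=c[1],R=c[2])
def load(tag):
    return np.load(f'{tag}.npz')
def ray(z,u,v):
    return z['R']@(np.linalg.inv(z['K'])@np.array([u,v,1.0]))
def px(z,u,v,h=None):
    r=ray(z,u,v)
    if h is None: return z['p']+r*z['d'][int(round(v)),int(round(u))]
    return z['p']+r*(h-z['p'][2])/r[2]
def proj(z,P):
    q=z['R'].T@(np.array(P)-z['p']); q=z['K']@q; return q[:2]/q[2]
def crop(tag,u0,v0,u1,v1,s,out):
    im=load(tag)['im'][v0:v1,u0:u1,::-1]
    cv2.imwrite(f'pics/{out}.png',cv2.resize(im,None,fx=s,fy=s,interpolation=cv2.INTER_CUBIC))
E
python3 - <<'E'
from h import *
print(observe())
for n in ('scene','top','wrist'):
    print(n,eyes.camera_params(n)); snap(n,n+'0')
E
```

```text
pics
{'clock': 0.0, 'joints': array([ 1.21340561,  0.43525147,  0.0249735 ,  1.57409469, -0.01160558,
        1.13401   , -0.07510111]), 'dq': array([-1.00663555e-03,  1.55102644e-03, -4.81640077e-04,  8.43409953e-04,
        8.83803405e-05,  4.26479588e-05, -6.81135981e-04]), 'joint_efforts': array([ 8.27242711e-04, -6.67857385e+01,  9.85320881e-01, -3.14464581e+01,
       -6.04661275e-02,  4.30082367e-02,  1.68421166e-04]), 'position': array([ 0.15734953, -0.60435739,  0.23992821]), 'ee_rot': array([-3.11458019e+00, -3.98826906e-01,  5.43013817e-04]), 'force': array([-0.116519  , -1.15568185, -0.41718127]), 'ft_torque': array([-0.0199683 , -0.05019971, -0.01489589]), 'width': 1.0004130096322201}
scene {'intrinsics': array([[455.650531  ,   0.        , 321.8173587 ],
       [  0.        , 455.650531  , 239.64698957],
       [  0.        ,   0.        ,   1.        ]]), 'position': array([1.14676849, 0.29397752, 1.17958044]), 'attitude': array([-1.49152964, -2.3182597 ,  0.68426423])}
top {'intrinsics': array([[532.07643021,   0.        , 314.26333522],
       [  0.        , 532.07643021, 244.33051744],
       [  0.        ,   0.        ,   1.        ]]), 'position': array([0.3520897 , 0.01242054, 1.24451063]), 'attitude': array([-2.1351966 ,  2.11754254, -0.18152102])}
wrist {'intrinsics': array([[337.79301493,   0.        , 318.81142136],
       [  0.        , 337.79301493, 236.00531117],
       [  0.        ,   0.        ,   1.        ]]), 'position': array([ 0.22034972, -0.58858578,  0.38530873]), 'attitude': array([ 2.32592358, -1.7973925 , -0.22467511])}
```

View pics/scene0.png

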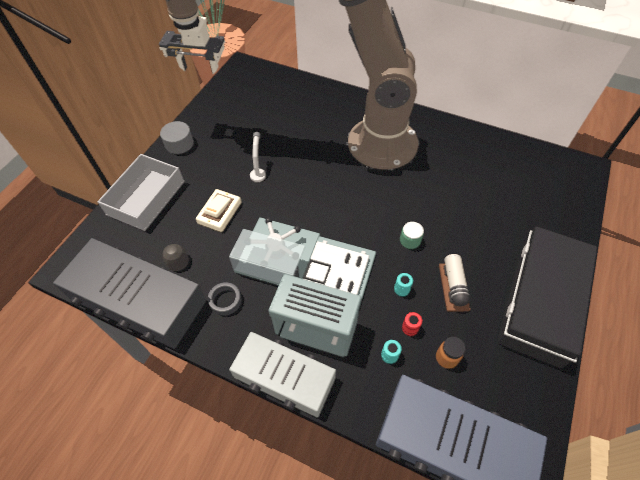

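View pics/top0.png

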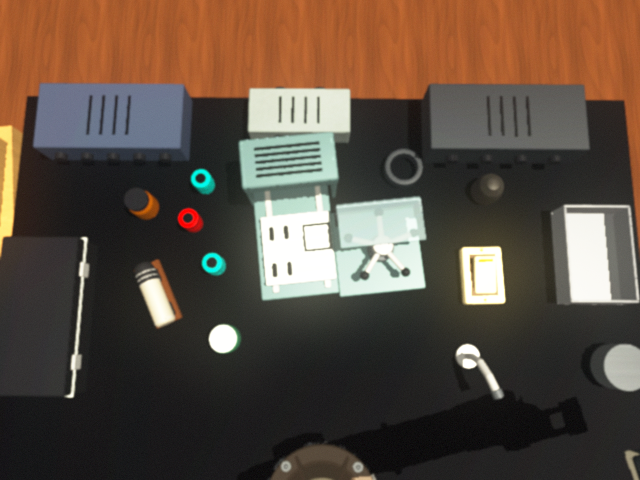

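View pics/wrist0.png

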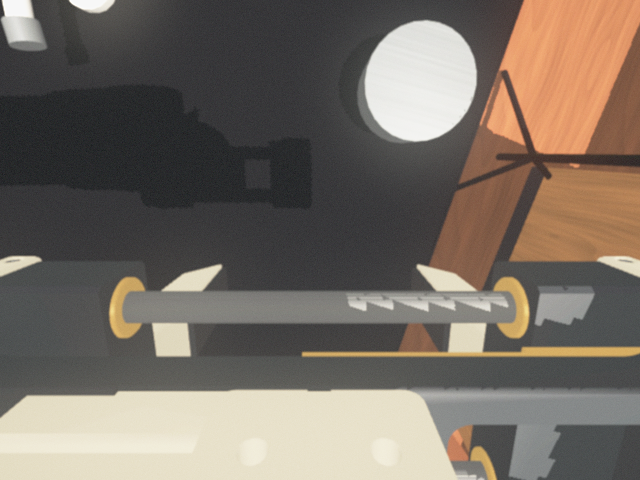

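Overview: the rig is in the centre, the mic at top-view (157,293), the red adaptor at (190,220), and the switch panel at (483,275). Next, enlarged crops.

```bash
python3 - <<'E'
from h import *
crop('top0',230,120,440,310,3.8,'c1')
crop('top0',110,160,260,360,3.0,'c2')
crop('top0',440,220,530,320,6,'c3')
crop('scene0',220,200,390,360,4.5,'c4')
E
```

```text
(no output)
```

View pics/c1.png

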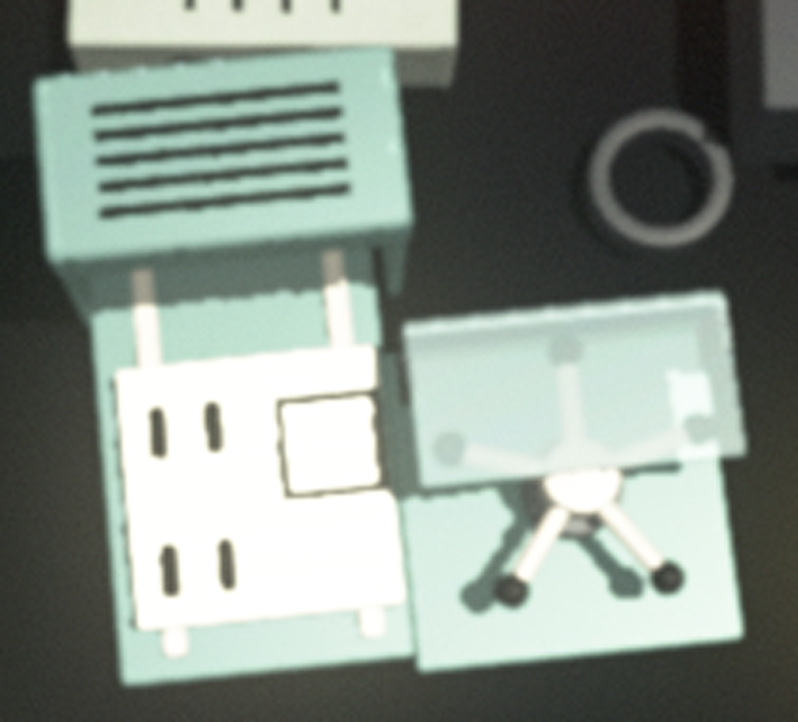

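View pics/c2.png

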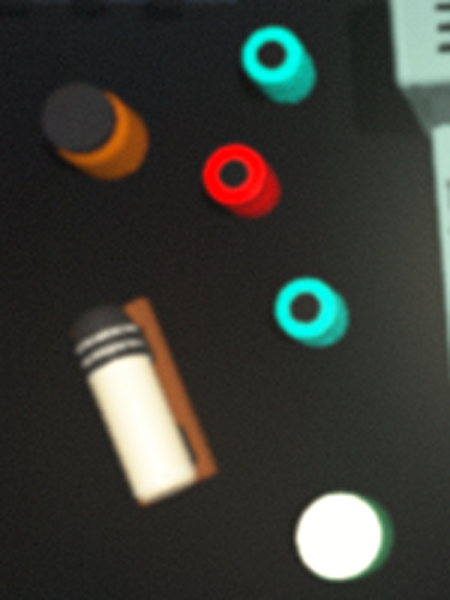

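View pics/c3.png

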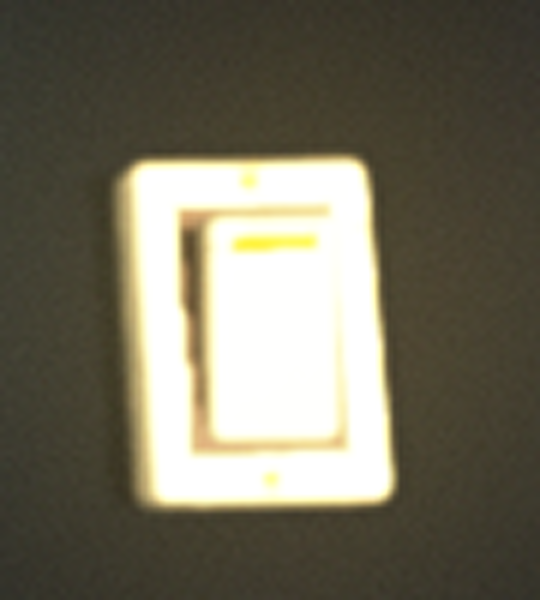

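View pics/c4.png

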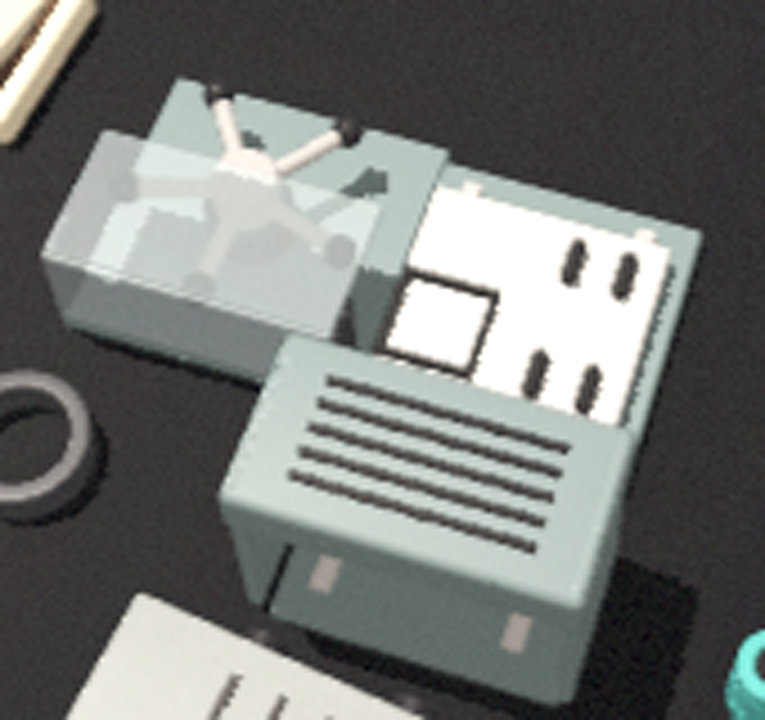

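```bash
cat > fit.py <<'E'
from h import *
z=load('top0')
def c1(u,v): return 230+u/3.8-0.37,120+v/3.8-0.37
def fit(L,W):
    L=np.array(L);W=np.array(W); a=L.mean(0);b=W.mean(0)
    H=(L-a).T@(W-b); th=np.arctan2(H[0,1]-H[1,0],H[0,0]+H[1,1])
    Q=np.array([[np.cos(th),-np.sin(th)],[np.sin(th),np.cos(th)]])
    t=b-Q@a; return th,t,Q,((Q@L.T).T+t-W)
if __name__=='__main__':
    pts=[((-.09,.095),.016,(123,685)),((-.1,-.285),.016,(744,636)),((-.1,-.085),.016,(419,670)),
     ((0,.097),.092,(418,488)) if 0 else ((0,-.093),.092,(418,488)),((0,-.287),.092,(746,455)),((.1,-.093),.092,(404,325)),((.1,-.287),.092,(723,292))]
    W=[px(z,*c1(*p[2]),p[1])[:2] for p in pts]
    th,t,Q,res=fit([p[0] for p in pts],W)
    print('rig',np.degrees(th),t,'\n',(res*1000).round(1))
    for b in ((513,592),(667,577)):
        w=px(z,*c1(*b),.064)[:2]; l=Q.T@(w-t); d=l-np.array([0,-.19]); print('ball',l,np.hypot(*d),np.degrees(np.arctan2(d[1],d[0])))
    for b in ((115,372),(376,347),(408,600),(137,630)):
        print('deck',Q.T@(px(z,*c1(*b),.035)[:2]-t))
    for b in ((277,402),(375,391),(382,489),(287,496)):
        print('nest',Q.T@(px(z,*c1(*b),.042)[:2]-t))
    for b in ((158,433),(213,427),(170,571),(227,565)):
        print('rail',Q.T@(px(z,*c1(*b),.047)[:2]-t))
    def c2(u,v): return 110+u/3-.33,160+v/3-.33
    print('red top',px(z,*c2(235,172),.06)); 
    # check with depth
    for n,b in (('micA',(100,370)),('micB',(132,350)),('redtop',(212,180)),('white',(340,536))): print(n,px(z,*c2(*b)))
    def c3(u,v): return 440+u/6-.42,220+v/6-.42
    print('panel',[px(z,*c3(*b),.03)[:2].round(4) for b in ((132,158),(370,158),(395,505),(145,505))])
    print('mark',px(z,*c3(275,242)),px(z,*c3(275,242),.056),[px(z,*c3(*b)).round(4) for b in ((270,260),(270,330),(275,420))])
E
python3 fit.py
```

```text
rig 6.355429817483782 [0.53901303 0.05717024] 
 [[-1.   1.5]
 [-1.8 -0.4]
 [-1.6  0.9]
 [-0.3  0.2]
 [ 0.3 -2.7]
 [ 2.1  3. ]
 [ 2.3 -2.4]]
ball [-0.06233029 -0.14348842] 0.07777140502407139 143.2692765840731
ball [-0.06281039 -0.23444396] 0.07694420615096854 -144.71718559396
deck [0.10060887 0.08025716]
deck [ 0.09974165 -0.08066878]
deck [-0.05750518 -0.08313368]
deck [-0.05880314  0.08046756]
nest [ 0.07011736 -0.01680735]
nest [ 0.070777   -0.07680073]
nest [ 0.01019564 -0.07455318]
nest [ 0.01183088 -0.0171207 ]
rail [0.05739569 0.05655142]
rail [0.05765224 0.02315258]
rail [-0.02697983  0.05679964]
rail [-0.02688095  0.02261724]
red top [0.62435381 0.30967151 0.06      ]
micA [0.47248089 0.40324417 0.05863959]
micB [0.48842252 0.3822976  0.05204638]
redtop [0.61743712 0.32624002 0.06242706]
white [0.35209685 0.21975863 0.05563957]
panel [array([ 0.5675, -0.3201]), array([ 0.5682, -0.4117]), array([ 0.435 , -0.4141]), array([ 0.4342, -0.3197])]
mark [ 0.53183548 -0.36657773  0.05209319] [ 0.53124657 -0.36533599  0.056     ] [array([ 0.5258, -0.3661,  0.0467]), array([ 0.4998, -0.3665,  0.0413]), array([ 0.4663, -0.3686,  0.0355])]
```

```bash
python3 - <<'E'
from fit import *
th=np.radians(6.36); t=np.array([.539,.0572]); Q=np.array([[np.cos(th),-np.sin(th)],[np.sin(th),np.cos(th)]])
for b in ((33,82),(390,47),(412,222),(47,260)): print('roof',Q.T@(px(z,*c1(*b),.165)[:2]-t))
for n,l in (('mic',(.0206,.04)),('adap',(.0406,-.047)),('cap',(0,-.19))): print(n,Q@np.array(l)+t)
# point clouds
v,u=np.mgrid[230:345,120:190]
d=z['d']; P=np.stack([(u-z['K'][0,2])/z['K'][0,0],(v-z['K'][1,2])/z['K'][1,1],np.ones(u.shape)],-1)*d[230:345,120:190,None]
P=P@z['R'].T+z['p']; P=P[(P[...,2]>.045)&(P[...,2]<.09)]
print(len(P),P[:,2].max()); xy=P[:,:2]; c=xy.mean(0); U,S,V=np.linalg.svd(xy-c,full_matrices=False)
s=(xy-c)@V[0]; print('mic c',c,V[0],np.degrees(np.arctan2(V[0,1],V[0,0])),s.min(),s.max(), (c+V[0]*(s.min()+s.max())/2))
w=(xy-c)@V[1];print(w.min(),w.max())
def c2(u,v): return 110+u/3-.33,160+v/3-.33
print('mic ends', px(z,*c2(165,492),.0415),px(z,*c2(100,312),.05))
E
python3 - <<'E'
import sys;sys.path.insert(0,'.')
E
```

```text
roof [0.24061873 0.10084691]
roof [ 0.24035689 -0.10097114]
roof [ 0.13725948 -0.10204482]
roof [0.13648622 0.10112721]
mic [0.55504221 0.09923579]
adap [0.58455656 0.01498673]
cap [ 0.56004727 -0.13163064]
1248 0.06838644126411775
mic c [0.44931355 0.37968717] [-0.90496163 -0.42549319] -154.81811524487185 -0.07861645481512665 0.07123384279983055 [0.45265404 0.3812578 ]
-0.02021486324076824 0.024669790734274954
mic ends [0.38330007 0.35429428 0.0415    ] [0.51733782 0.40896732 0.05      ]
```

Call:
step_arm(series=[[[0.09,0.29,0.27,0.03,0],[0.09,0.29,0.27,0.03,0],[0.09,0.29,0.27,0.03,0],[0.09,0.29,0.27,0.03,0],[0.09,0.29,0.27,0.03,0],[0.09,0.29,0.27,0.03,0],[0.09,0.29,0.27,0.03,0],[0.09,0.29,0.27,0.03,0],[0.09,0.29,0.27,0.03,0],[0.09,0.31,0.64,0.03,-5],[0.09,0.31,0.64,0.03,-8],[0.09,0.31,0.64,0.03,-8],[0.09,0.31,0.64,0.03,-8],[0.09,0.31,0.64,0.03,-8],[0.09,0.31,0.64,0.03,-8],[0.09,0.31,0.64,0.03,-8],[0.09,0.31,0.64,0.03,-8],[0.09,0.31,0.64,0.03,-8],[0.09,0.31,0.64,0.03,-8],[0.09,0.31,0.64,0.03,-8]]])

```text
clock: 1.82
position: [0.4672, 0.04, 0.2702]
ee_rot: [-3.133, -0.191, -0.0]
force: [-0.7, -0.3, 0.6]
width: 0.98
```

```bash
python3 - <<'E'
from h import *
snap('wrist','w1'); s=observe(); print(s['clock'],s['position'],s['ee_rot'],s['joints'].round(2),np.abs(s['dq']).max()); z=load('w1'); print(z['p'],z['R'].round(3))
E
```

```text
1.8667 [0.46720058 0.03717157 0.27000025] [-3.13461736e+00 -1.86709316e-01  7.94988932e-04] [ 0.12  0.18 -0.36  1.87  0.07  1.1  -1.72] 0.052029066428270834
[0.5317612  0.04717407 0.4155239 ] [[ 0.122 -0.963 -0.242]
 [-0.993 -0.119 -0.027]
 [-0.003  0.243 -0.97 ]]
```

View pics/w1.png

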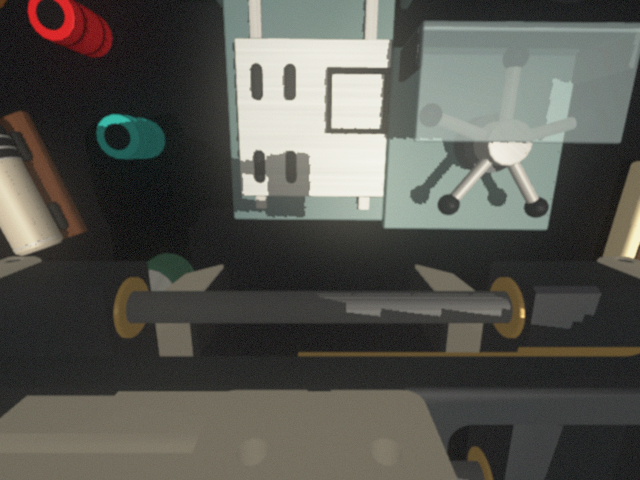

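Wrist view: the carriage deck spans about (235,40)–(389,196), with the capstan balls at (449,206) and (537,207). I'll cross-check the rig pose with it, then go to the mic.

```bash
cat > rig.py <<'E'
from fit import *
th=np.radians(6.36); t=np.array([.539,.0572]); Q=np.array([[np.cos(th),-np.sin(th)],[np.sin(th),np.cos(th)]])
E
python3 - <<'E'
from rig import *
crop('w1',220,20,640,235,1.9,'c5')
z=load('w1')
for n,b,h in (('deckBL',(243,196),.035),('deckBR',(385,196),.035),('deckTL',(235,40),.035),('deckTR',(389,40),.035),('baseBL',(234,219),.016),('baseBR',(547,230),.016),('ball1',(449,206),.064),('ball2',(537,207),.064),('nestTL',(329,71),.042),('nestBR',(384,131),.042)):
    w=px(z,*b,h)[:2]; print(n,w.round(4),(Q.T@(w-t)).round(4))
E
```

```text
deckBL [0.4725 0.1273] [-0.0583  0.0771]
deckBR [ 0.4921 -0.0316] [-0.0565 -0.0831]
deckTL [0.6299 0.1461] [0.1002 0.0783]
deckTR [ 0.6487 -0.0089] [ 0.1018 -0.0779]
baseBL [0.4405 0.1402] [-0.0887  0.0934]
baseBR [ 0.4734 -0.2372] [-0.0978 -0.2853]
ball1 [ 0.493 -0.094] [-0.0625 -0.1451]
ball2 [ 0.5032 -0.1856] [-0.0625 -0.2374]
nestTL [0.6113 0.0477] [ 0.0708 -0.0175]
nestBR [ 0.5606 -0.0175] [ 0.0132 -0.0766]
```

View pics/c5.png

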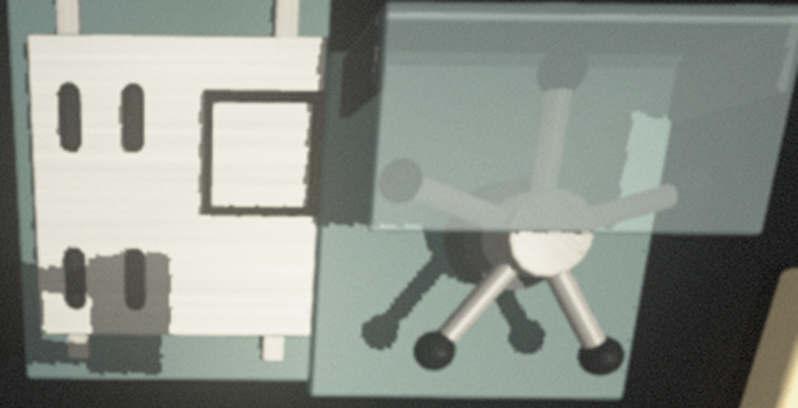

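Call:
step_arm(series=[[[0.09,-0.07,0.33,0,5],[0.09,-0.07,0.33,0,10],[0.09,-0.07,0.33,0,12],[0.09,-0.07,0.33,0,12],[0.09,-0.07,0.33,0,12],[0.09,-0.07,0.33,0,12],[0.09,-0.07,0.33,0,12],[0.09,-0.07,0.33,0,12],[0.09,-0.07,0.33,0,12],[0.09,-0.07,0.33,0,12],[0.09,-0.07,0.33,0,12],[0.09,-0.07,0.33,0,12],[0.09,-0.07,0.33,0,12]]])

```text
clock: 2.95
position: [0.3985, 0.3649, 0.2699]
ee_rot: [-3.1, -0.508, 0.001]
force: [-0.3, -0.0, 0.4]
width: 0.98
```

```bash
python3 - <<'E'
from h import *
snap('wrist','w2'); s=observe(); print(s['clock'],s['position'],s['ee_rot'],np.abs(s['dq']).max())
E
```

```text
3.0 [0.39833614 0.3652348  0.27002887] [-3.09972823e+00 -5.08807148e-01  4.20902925e-04] 0.010229558898424126
```

View pics/w2.png

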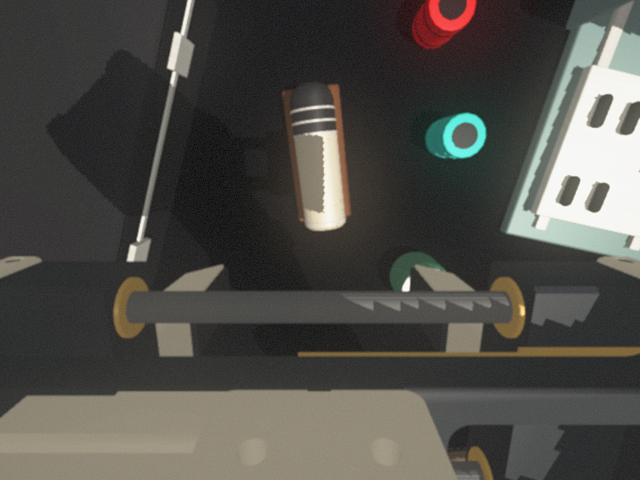

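Rig pose agrees to ~2 mm. The mic is centred near (318,155), with the head up. Enlarging it.

```bash
python3 - <<'E'
from h import *
crop('w2',260,70,380,240,3.5,'c6')
crop('w2',400,0,500,70,6,'c7')
E
```

```text
(no output)
```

View pics/c6.png

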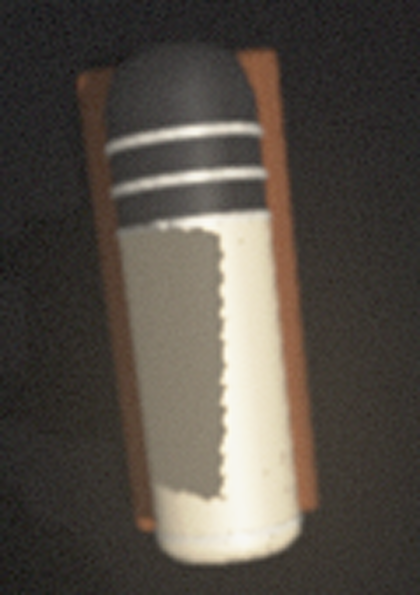

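View pics/c7.png

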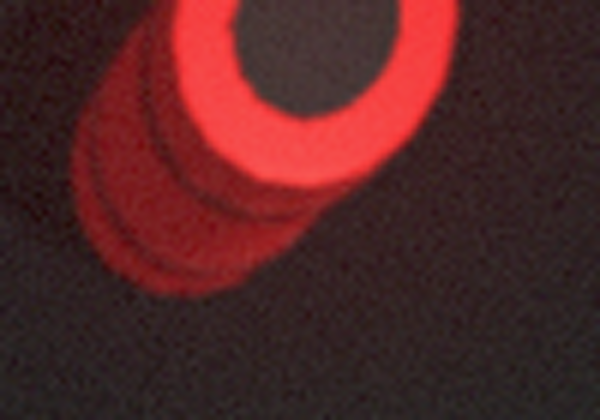

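```bash
python3 - <<'E'
from rig import *
z=load('w2')
def c(u,v): return 260+u/3.5-.36,70+v/3.5-.36
for h in (.012,):
    C=np.array([px(z,*c(*b),h)[:2] for b in ((80,75),(277,50),(317,508),(140,530))])
    print(C.round(4),C.mean(0)); a=(C[0]+C[1]-C[2]-C[3])/2; print(np.linalg.norm(a),np.linalg.norm((C[0]+C[3]-C[1]-C[2])/2),np.degrees(np.arctan2(a[1],a[0])))
A=px(z,*c(188.5,145),.0415);B=px(z,*c(228,505),.0415); d=(A-B)[:2]; print('axis',A,B,np.degrees(np.arctan2(d[1],d[0])))
y=np.radians(23.5);
# predict mic ends for candidate poses via projected silhouettes
from scipy.optimize import least_squares
def tip(u,v,h): return px(z,*c(u,v),h)
print('butt',tip(230,563,.025),tip(228,545,.0645),'tip',tip(180,43,.0415))
s=observe(); print(s['position'],np.degrees(2*np.arctan2(s['ee_rot'][1],s['ee_rot'][0])))
print('red',px(z,452.5,7,.06),px(load('top0'),187.9,217,.06))
E
```

```text
[[0.5084 0.4444]
 [0.5353 0.3876]
 [0.4012 0.3256]
 [0.3743 0.3813]] [0.45479819 0.38472176]
0.1479783067569611 0.06235700078363349 25.020940274970002
axis [0.49662749 0.40371427 0.0415    ] [0.39735091 0.35733162 0.0415    ] 25.042282685654445
butt [0.37592467 0.34900263 0.025     ] [0.38956597 0.35507243 0.0645    ] tip [0.52252681 0.41495147 0.0415    ]
[0.39833614 0.3652348  0.27002887] -341.3565406871262
red [0.62218528 0.30952867 0.06      ] [0.62435984 0.30990835 0.06      ]
```

Call:
step_arm(series=[[[0.09,0.053,0.0175,-0.05,6.4],[0.09,0.053,0.0175,-0.09,6.4],[0.09,0.053,0.0175,-0.13,6.4],[0.09,0.053,0.0175,-0.17,6.4],[0.09,0.053,0.0175,-0.2,6.4],[0.09,0.053,0.0175,-0.22,6.4],[0.09,0.053,0.0175,-0.233,6.4],[0.09,0.053,0.0175,-0.233,6.4],[0.09,0.053,0.0175,-0.233,6.4],[0.03,0.053,0.0175,-0.233,6.4],[0.03,0.053,0.0175,-0.233,6.4],[0.03,0.053,0.0175,-0.233,6.4],[0.03,0.053,0.0175,-0.233,6.4],[0.03,0.053,0.0175,-0.233,6.4],[0.03,0.053,0.0175,-0.233,6.4],[0.03,0.053,0.0175,-0.233,6.4]]], squeeze=25)

```text
clock: 4.33
position: [0.4514, 0.3828, 0.0372]
ee_rot: [-3.066, -0.681, 0.0]
force: [-2.1, 2.1, 0.5]
width: 0.52
```

Call:
step_arm(series=[[[0.03,0,0,0.03,0],[0.03,0,0,0.065,0],[0.03,0,0,0.1,0],[0.03,0.03,-0.035,0.11,-6],[0.03,0.05,-0.075,0.11,-12],[0.03,0.07,-0.115,0.11,-18.7],[0.03,0.09,-0.15,0.11,-18.7],[0.03,0.1,-0.185,0.11,-18.7],[0.03,0.1,-0.22,0.11,-18.7],[0.03,0.1,-0.25,0.11,-18.7],[0.03,0.1,-0.275,0.11,-18.7],[0.03,0.0996,-0.284,0.09,-18.7],[0.03,0.0996,-0.284,0.07,-18.7],[0.03,0.0996,-0.284,0.06,-18.7],[0.03,0.0996,-0.284,0.06,-18.7],[0.03,0.0996,-0.284,0.06,-18.7]]])

```text
clock: 5.67
position: [0.5503, 0.0996, 0.0968]
ee_rot: [-3.136, -0.176, 0.003]
force: [-0.5, -0.7, -4.6]
width: 0.496
```

```bash
python3 - <<'E'
from h import *
snap('wrist','w3'); s=observe(); print(s['clock'],s['position'],s['ee_rot'],s['width'],np.abs(s['dq']).max()); print(np.degrees(2*np.arctan2(s['ee_rot'][1],s['ee_rot'][0])))
snap('scene','s3'); crop('s3',220,200,390,360,4.5,'s3c')
E
```

```text
5.7167 [0.55105676 0.0998683  0.09761072] [-3.13561462e+00 -1.75979499e-01 -3.75007593e-05] 0.4899962907467104 0.014585218863597465
-353.5755394163684
```

View pics/w3.png

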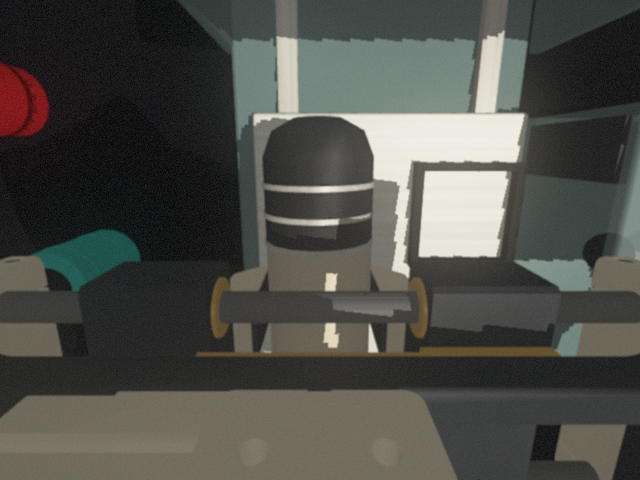

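View pics/s3c.png

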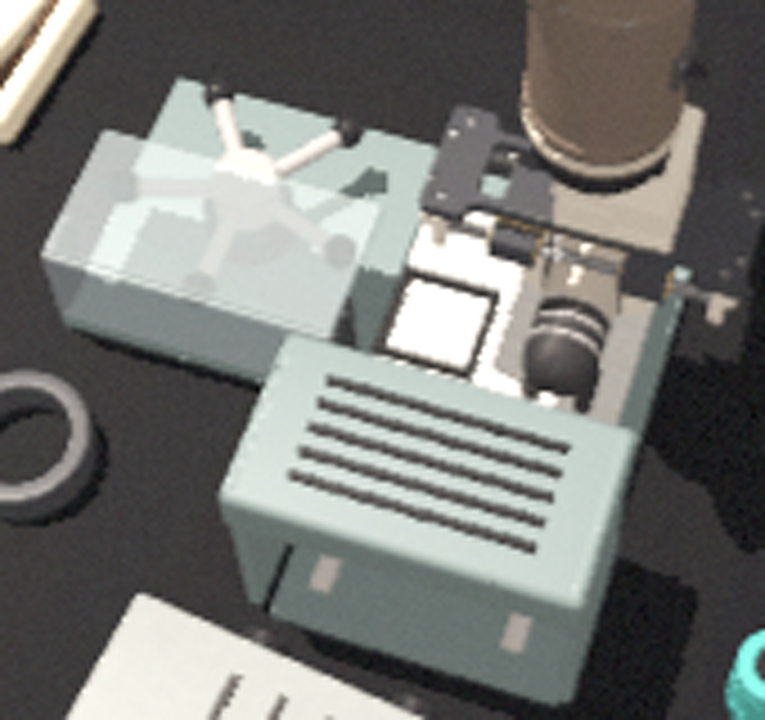

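Mic hangs over the cradle, parallel to the track; deck far corners are at (252,114) and (528,114). Checking lateral alignment.

```bash
python3 - <<'E'
from rig import *
z=load('w3')
for n,b,h in (('dTL',(252,114),.035),('dTR',(528,114),.035),('nTL',(411,163),.042),('nTR',(527,163),.042),):
    w=px(z,*b,h)[:2]; print(n,w.round(4),(Q.T@(w-t)).round(4))
s=observe(); print('tcp rig',Q.T@(s['position'][:2]-t))
for n,p,h in (('mL',(264,175),.102),('mR',(373,175),.102)): print(n,Q.T@(px(z,*p,h)[:2]-t))
E
```

```text
dTL [0.6312 0.1474] [0.1017 0.0794]
dTR [ 0.6491 -0.0114] [ 0.1018 -0.0804]
nTL [0.6142 0.0528] [ 0.0742 -0.0127]
nTR [ 0.6217 -0.0139] [ 0.0743 -0.0798]
tcp rig [0.01709725 0.04107787]
mL [0.07146319 0.06298399]
mR [0.07151102 0.01842456]
```

Call:
step_arm(series=[[[0.03,0,-0.001,-0.015,0],[0.03,0,-0.001,-0.025,0],[0.03,0,-0.001,-0.032,0],[0.03,0,-0.001,-0.036,0],[0.03,0,-0.001,-0.037,0],[0.03,0,-0.001,-0.037,0],[0.07,0,-0.001,-0.037,0],[0.07,0,-0.001,-0.037,0],[0.07,0,-0.001,-0.037,0],[0.07,0,-0.001,-0.037,0],[0.07,0,-0.001,-0.01,0],[0.07,0,-0.001,0.03,0],[0.07,0,-0.001,0.07,0],[0.07,-0.01,-0.001,0.11,0],[0.07,-0.03,-0.001,0.15,0],[0.07,-0.05,-0.001,0.18,0],[0.07,-0.05,-0.001,0.18,0],[0.07,-0.05,-0.001,0.18,0]]])

```text
clock: 7.27
position: [0.5018, 0.0994, 0.2803]
ee_rot: [-3.135, -0.177, -0.009]
force: [0.3, -0.5, -0.9]
width: 0.759
```

```bash
python3 - <<'E'
from h import *
snap('wrist','w4'); s=observe(); print(s['clock'],s['position'],s['ee_rot'],s['joints'],s['width'],np.abs(s['dq']).max())
E
```

```text
7.3167 [0.50157555 0.09887061 0.27859512] [-3.13581377 -0.17583773 -0.0044435 ] [ 0.08383185  0.25878191 -0.4737351   1.76200473  0.12844209  1.14836907
 -1.88761043] 0.7592542691345776 0.04242206091531001
```

View pics/w4.png

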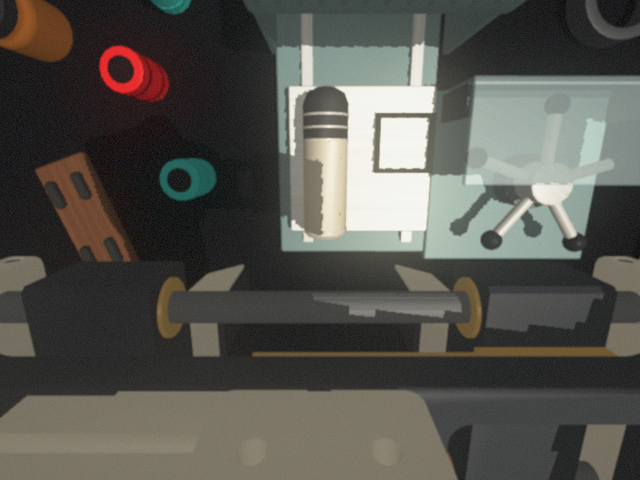

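```bash
python3 - <<'E'
from rig import *
crop('w4',80,30,190,120,6,'c8'); crop('w4',270,70,450,260,3.5,'c9')
E
```

```text
(no output)
```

View pics/c8.png

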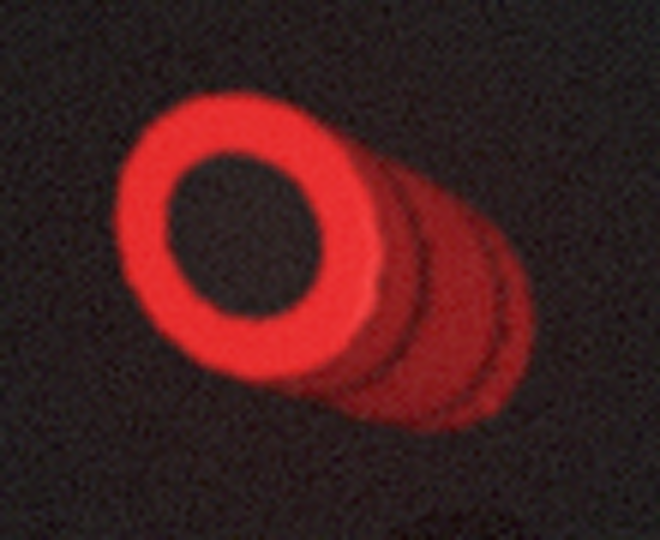

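View pics/c9.png

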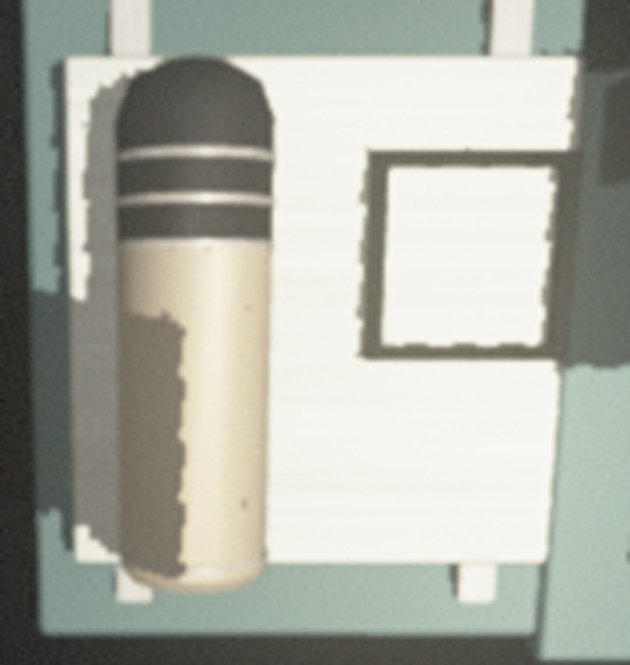

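```bash
python3 - <<'E'
from rig import *
z=load('w4')
print('red',px(z,120.9,68.9,.06))
def c(u,v): return 270+u/3.5-.36,70+v/3.5-.36
C=np.array([px(z,*c(*b),.042)[:2] for b in ((366,151),(580,151),(572,357),(363,357))])
print(((C-t)@Q).round(4), C.mean(0),(C.mean(0)-t)@Q)
for b,h in (((66,57),.035),((578,57),.035),((548,562),.035),((77,562),.035),((196,57),.0645),((196,145),.0645),((194,500),.0645),((195,590),.055)): print(b,((px(z,*c(*b),h)[:2]-t)@Q).round(4))
s=observe(); print(s['position'])
E
```

```text
red [0.62433477 0.31159987 0.06      ]
[[ 0.074  -0.0132]
 [ 0.0741 -0.0789]
 [ 0.012  -0.0815]
 [ 0.0119 -0.0148]] [0.58695668 0.01516325] [ 0.0430049  -0.04709045]
(66, 57) [0.102  0.0789]
(578, 57) [ 0.1022 -0.0782]
(548, 562) [-0.0567 -0.0813]
(77, 562) [-0.057   0.0783]
(196, 57) [0.0967 0.0395]
(196, 145) [0.0731 0.0394]
(194, 500) [-0.0306  0.0393]
(195, 590) [-0.0617  0.0387]
[0.50157555 0.09887061 0.27859512]
```

Call:
step_arm(series=[[[0.09,0.02,0.035,0,7],[0.09,0.04,0.07,0,14],[0.09,0.06,0.105,-0.01,21],[0.09,0.08,0.14,-0.02,28],[0.09,0.1,0.175,-0.04,35],[0.09,0.1227,0.2118,-0.06,35],[0.09,0.1227,0.2118,-0.09,35],[0.09,0.1227,0.2118,-0.12,35],[0.09,0.1227,0.2118,-0.155,35],[0.09,0.1227,0.2118,-0.19,35],[0.09,0.1227,0.2118,-0.215,35],[0.09,0.1227,0.2118,-0.23,35],[0.09,0.1227,0.2118,-0.2356,35],[0.09,0.1227,0.2118,-0.2356,35],[0.03,0.1227,0.2118,-0.2356,35],[0.03,0.1227,0.2118,-0.2356,35],[0.03,0.1227,0.2118,-0.2356,35],[0.03,0.1227,0.2118,-0.2356,35],[0.03,0.1227,0.2118,-0.2356,35],[0.03,0.1227,0.2118,-0.2356,35]]], squeeze=20)

```text
clock: 8.98
position: [0.6246, 0.3107, 0.0437]
ee_rot: [-2.937, -1.11, -0.005]
force: [0.8, -0.5, -0.7]
width: 0.597
```

```bash
python3 - <<'E'
from h import *
snap('wrist','w5'); s=observe(); print(s['clock'],s['position'],s['ee_rot'],s['width'],s['force'],np.abs(s['dq']).max(),np.degrees(2*np.arctan2(s['ee_rot'][1],s['ee_rot'][0])))
E
```

```text
9.0333 [0.62444944 0.31067551 0.04347238] [-2.93713377 -1.11036723 -0.00480789] 0.5528685194870735 [0.6041271  0.19636355 0.57606572] 0.004963238391939268 -318.58235544812214
```

View pics/w5.png

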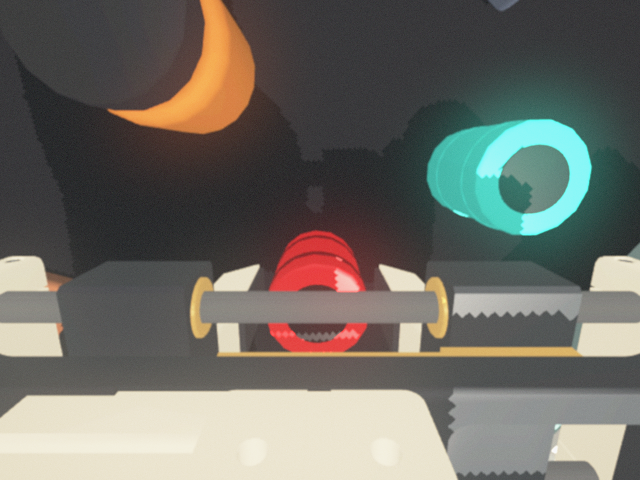

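Adaptor is between the fingers at (318,300); fingers still closing.

Call:
step_arm(series=[[[0.03,0,0,0,0],[0.03,0,0,0,0],[0.03,0,0,0,0],[0.03,0,0,0,0],[0.03,0,0,0.01,0],[0.03,0,0,0.04,0],[0.03,0,0,0.08,0],[0.03,0,0,0.11,0],[0.03,-0.01,-0.03,0.13,0],[0.03,-0.02,-0.065,0.13,0],[0.03,-0.025,-0.105,0.13,0],[0.03,-0.03,-0.145,0.13,0],[0.03,-0.033,-0.185,0.13,0],[0.03,-0.036,-0.22,0.13,0],[0.03,-0.038,-0.25,0.13,0],[0.03,-0.038,-0.275,0.13,0],[0.03,-0.038,-0.29,0.13,0],[0.03,-0.038,-0.2955,0.13,0],[0.03,-0.038,-0.2955,0.13,0]]])

```text
clock: 10.62
position: [0.5865, 0.0134, 0.1737]
ee_rot: [-2.939, -1.106, -0.004]
force: [-0.4, 0.7, -1.5]
width: 0.473
```

```bash
python3 - <<'E'
from rig import *
snap('wrist','w6'); s=observe(); print(s['clock'],s['position'],s['ee_rot'],s['width'],s['force'],np.abs(s['dq']).max(),np.degrees(2*np.arctan2(s['ee_rot'][1],s['ee_rot'][0])))
print('rig',(s['position'][:2]-t)@Q)
E
```

```text
10.6667 [0.58644037 0.01542084 0.17375206] [-2.93719179 -1.10935435 -0.0052653 ] 0.47262927215186 [ 0.34426566  0.58597929 -1.86654858] 0.029398455602903904 -318.61768334223007
rig [ 0.04252031 -0.04677725]
```

View pics/w6.png

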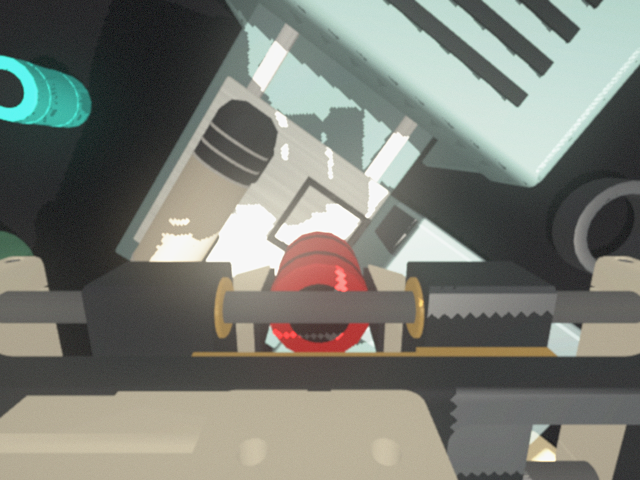

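```bash
python3 - <<'E'
from rig import *
z=load('w6')
for b in ((312,179),(270,237)): print(((px(z,*b,.042)[:2]-t)@Q).round(4))
E
```

```text
[ 0.0747 -0.0196]
[ 0.0145 -0.018 ]
```

Call:
step_arm(series=[[[0.03,0,-0.001,-0.03,0],[0.03,0,-0.001,-0.055,0],[0.03,0,-0.001,-0.075,0],[0.03,0,-0.001,-0.085,0],[0.03,0,-0.001,-0.091,0],[0.03,0,-0.001,-0.0945,0],[0.03,0,-0.001,-0.0945,0],[0.03,0,-0.001,-0.0945,0]]])

```text
clock: 11.33
position: [0.5871, 0.015, 0.0802]
ee_rot: [-2.937, -1.11, -0.008]
force: [-0.6, -0.7, -1.7]
width: 0.475
```

```bash
python3 - <<'E'
from rig import *
snap('wrist','w7'); s=observe(); print(s['clock'],s['position'],s['ee_rot'],s['width'],s['force'],np.abs(s['dq']).max())
print('rig',(s['position'][:2]-t)@Q)
snap('scene','s7'); crop('s7',220,200,390,360,4.5,'s7c')
E
```

```text
11.3833 [0.58719078 0.01483714 0.08036143] [-2.93741742 -1.10978713 -0.00795164] 0.47256068441177584 [-0.12929155 -0.83347861 -1.77101705] 0.005351496503846047
rig [ 0.04320144 -0.04744048]
```

View pics/w7.png

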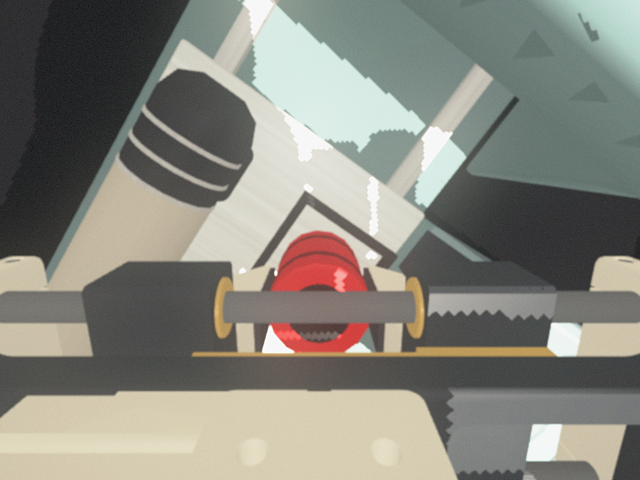

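View pics/s7c.png

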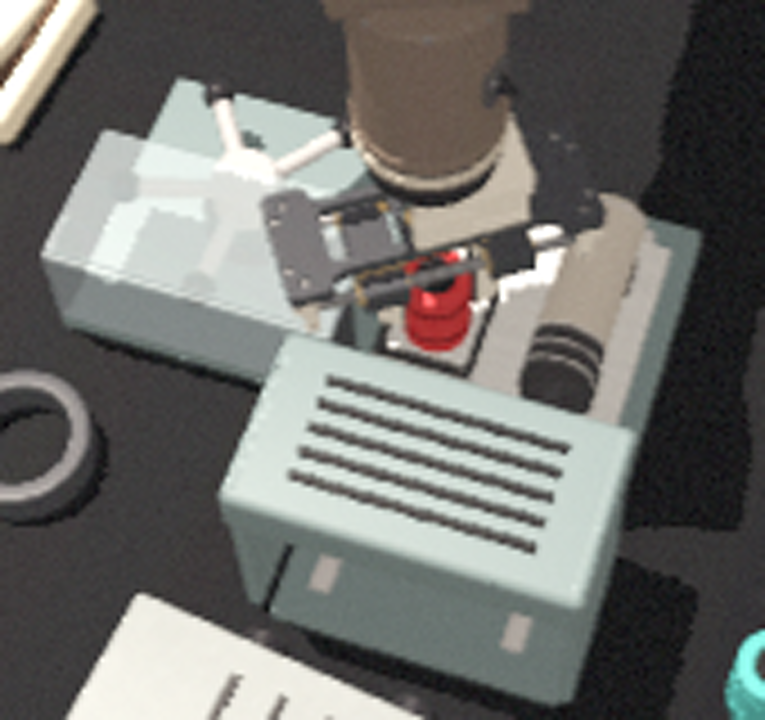

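Adaptor base is inside the nest, about 2 mm above the floor. Lowering the rest, releasing with a small opening, and lifting.

Call:
step_arm(series=[[[0.03,0,0,-0.0025,0],[0.03,0,0,-0.0025,0],[0.053,0,0,-0.0025,0],[0.053,0,0,-0.0025,0],[0.053,0,0,-0.0025,0],[0.053,0,0,-0.0025,0],[0.053,0,0,0.015,0],[0.053,0,0,0.05,0],[0.053,0,0,0.09,0],[0.053,-0.02,-0.005,0.12,-5],[0.053,-0.05,-0.01,0.15,-12],[0.053,-0.08,-0.02,0.18,-19],[0.053,-0.1,-0.05,0.2,-26],[0.053,-0.1,-0.08,0.2,-35],[0.053,-0.1,-0.08,0.2,-35],[0.053,-0.1,-0.08,0.2,-35]]])

```text
clock: 12.77
position: [0.4869, -0.0674, 0.2811]
ee_rot: [3.136, 0.166, 0.01]
force: [0.3, 2.0, -0.4]
width: 0.577
```

```bash
python3 - <<'E'
from rig import *
snap('wrist','w8'); s=observe(); print(s['clock'],s['position'],s['ee_rot'],s['width'],s['joints'].round(2),np.abs(s['dq']).max())
snap('scene','s8'); crop('s8',220,200,390,360,4.5,'s8c')
E
```

```text
12.8167 [ 0.48698538 -0.06568052  0.28065812] [3.13635563 0.1741354  0.00912054] 0.5804901319414042 [ 0.44  0.22 -0.49  1.8   0.12  1.14 -1.55] 0.03191289289718799
```

View pics/w8.png

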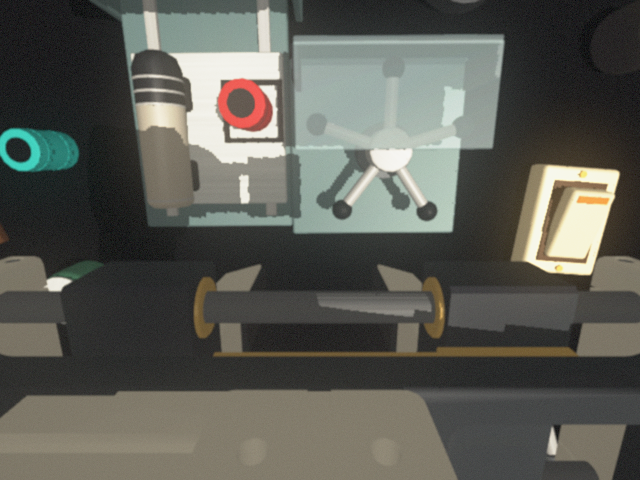

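View pics/s8c.png

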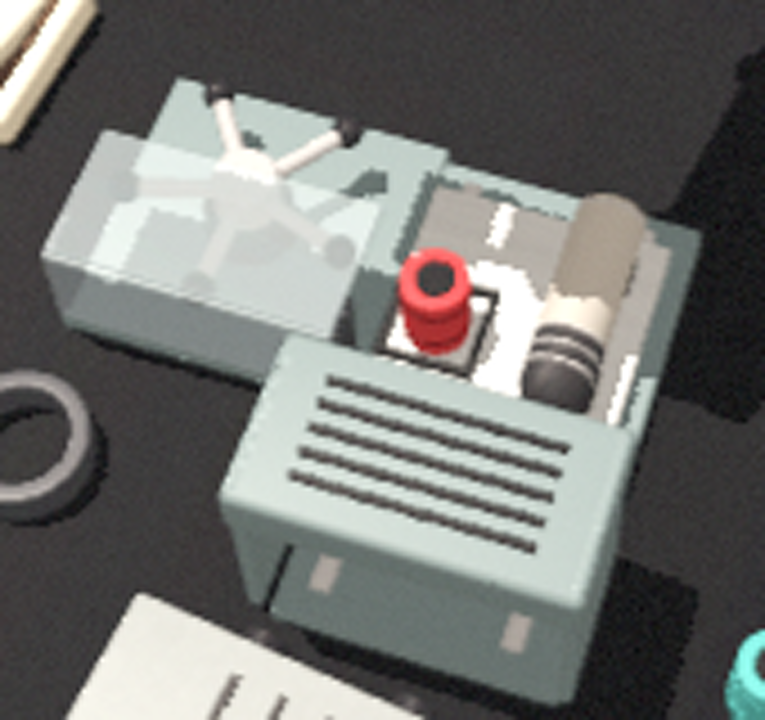

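Mic lies in the cradle with its head toward the hood; the adaptor stands upright in the nest. Next, the capstan: balls at (342,210) and (428,211), hub top near (391,154).

```bash
cat > cap.py <<'E'
from rig import *
hub=np.array([0,-.19])
def fc(th,r=.052,gap=0.):
    th=np.radians(th);u=np.array([np.cos(th),np.sin(th)]);n=np.array([np.sin(th),-np.cos(th)])
    h=.0095*abs(n[0])+.019*abs(n[1])+.006+gap
    return Q@(hub+r*u-h*n)+t
def balls(z,pts):
    for b in pts:
        w=(px(z,*b,.064)[:2]-t)@Q; d=w-hub; print('ball',w.round(4),round(np.hypot(*d),4),'deg',round(np.degrees(np.arctan2(d[1],d[0]))%360,1))
E
python3 - <<'E'
from cap import *
z=load('w8'); crop('w8',290,120,460,240,4.5,'c10')
balls(z,((342,210),(428,211)))
print('hubtop',(px(z,391,154,.08)[:2]-t)@Q)
s=observe(); p=s['position'][:2]; print(s['position'])
print('pre',(fc(215,gap=.007)-p).round(4))
for a in range(215,98,-8): print(a,(fc(a)-p).round(4))
E
```

```text
ball [-0.0614 -0.1438] 0.0768 deg 143.0
ball [-0.063  -0.2373] 0.0788 deg 216.9
hubtop [-0.00254471 -0.19098156]
[ 0.48709659 -0.06472898  0.28038775]
pre [ 0.0564 -0.1268]
215 [ 0.0518 -0.1215]
207 [ 0.0445 -0.1182]
199 [ 0.0376 -0.1136]
191 [ 0.0312 -0.1077]
183 [ 0.0258 -0.1005]
175 [ 0.0216 -0.0939]
167 [ 0.0182 -0.0874]
159 [ 0.0158 -0.08  ]
151 [ 0.0145 -0.072 ]
143 [ 0.0145 -0.0635]
135 [ 0.016  -0.0549]
127 [ 0.0191 -0.0463]
119 [ 0.0237 -0.0381]
111 [ 0.0298 -0.0307]
103 [ 0.0373 -0.0243]
```

View pics/c10.png

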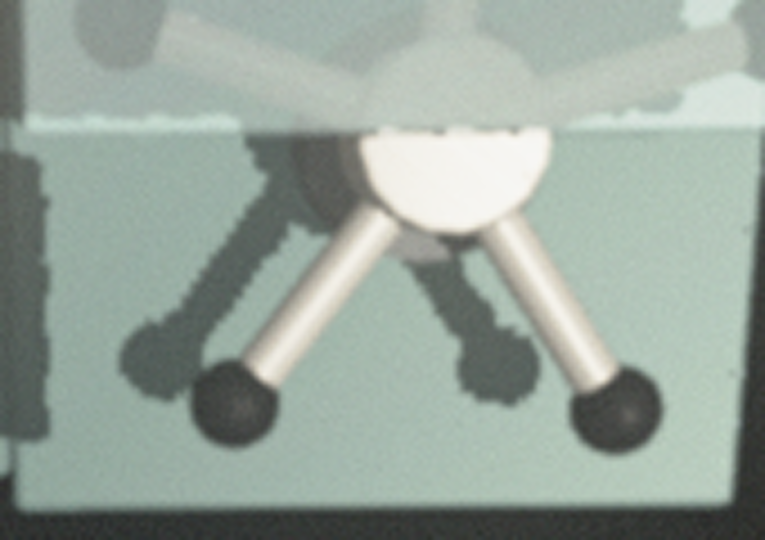

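Call:
step_arm(series=[[[0,0.015,-0.035,0,0],[0,0.03,-0.07,0,0],[0,0.045,-0.105,0,0],[0,0.0564,-0.1268,0,0],[0,0.0564,-0.1268,-0.03,0],[0,0.0564,-0.1268,-0.06,0],[0,0.0564,-0.1268,-0.09,0],[0,0.0564,-0.1268,-0.11,0],[0,0.0564,-0.1268,-0.12,0],[0,0.0564,-0.1268,-0.12,0]]])

```text
clock: 13.7
position: [0.5424, -0.19, 0.1578]
ee_rot: [-3.134, -0.182, -0.002]
force: [-0.3, -0.4, -0.2]
width: 0.009
```

```bash
python3 - <<'E'
from cap import *
snap('wrist','w9'); s=observe(); print(s['clock'],s['position'],s['ee_rot'],s['width'],(s['position'][:2]-t)@Q)
E
```

```text
13.75 [ 0.54343057 -0.19043129  0.15968443] [-3.13477116 -0.18150359 -0.0057622 ] 0.0057242300829146095 [-0.02302809 -0.24659804]
```

View pics/w9.png

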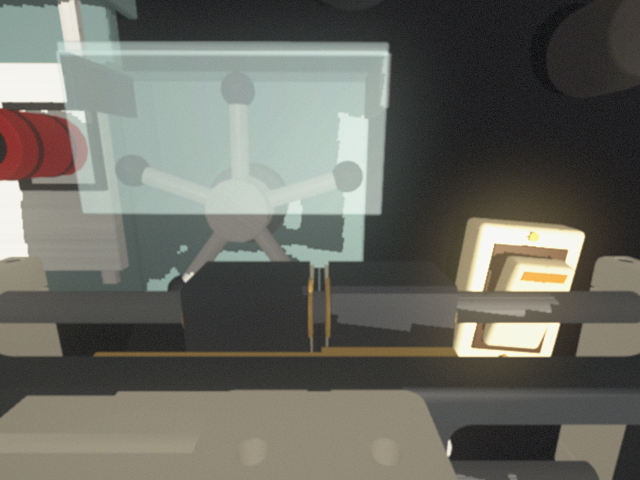

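Call:
step_arm(series=[[[0,0,0,-0.03,0],[0,0,0,-0.06,0],[0,0,0,-0.085,0],[0,0,0,-0.098,0],[0,0,0,-0.098,0],[0,0,0,-0.098,0]]])

```text
clock: 14.25
position: [0.5445, -0.1902, 0.0628]
ee_rot: [-3.135, -0.183, -0.008]
force: [1.4, -0.0, 0.1]
width: 0.007
```

```bash
python3 - <<'E'
from cap import *
snap('scene','s10'); s=observe(); p=s['position'][:2]; print(s['clock'],s['position'],s['force'],(p-t)@Q)
crop('s10',200,180,390,340,4,'s10c')
for a in list(range(215,114,-7)): print(a,(fc(a)-p).round(3))
E
```

```text
14.3 [ 0.54498944 -0.19035105  0.06348745] [-0.42231828 -0.65096754  0.07819603] [-0.02146992 -0.24669098]
215 [-0.006  0.004]
208 [-0.012  0.007]
201 [-0.019  0.011]
194 [-0.024  0.016]
187 [-0.03   0.021]
180 [-0.034  0.028]
173 [-0.037  0.033]
166 [-0.04   0.039]
159 [-0.042  0.046]
152 [-0.043  0.053]
145 [-0.044  0.06 ]
138 [-0.043  0.068]
131 [-0.041  0.075]
124 [-0.037  0.082]
117 [-0.033  0.089]
```

View pics/s10c.png

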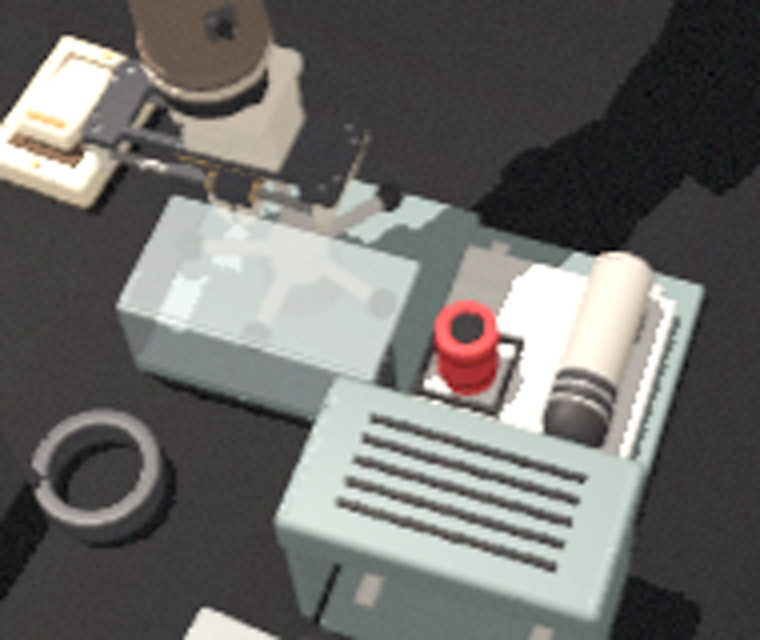

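Inserted behind the spoke without contact. First push: 215° → ~117°.

Call:
step_arm(series=[[[0,-0.006,0.004,-0.001,0],[0,-0.012,0.007,-0.001,0],[0,-0.019,0.011,-0.001,0],[0,-0.024,0.016,-0.001,0],[0,-0.03,0.021,-0.001,0],[0,-0.034,0.028,-0.001,0],[0,-0.037,0.033,-0.001,0],[0,-0.04,0.039,-0.001,0],[0,-0.042,0.046,-0.001,0],[0,-0.043,0.053,-0.001,0]]])

```text
clock: 15.13
position: [0.5042, -0.1399, 0.0648]
ee_rot: [3.133, 0.178, 0.019]
force: [4.1, -10.6, 1.6]
width: 0.005
```

```bash
python3 - <<'E'
from cap import *
snap('scene','s11'); s=observe(); p=s['position'][:2]; print(s['clock'],s['position'],s['force'],(p-t)@Q)
crop('s11',200,180,390,340,4,'s11c')
for a in list(range(152,114,-5)): print(a,(fc(a)-p).round(3))
E
```

```text
15.1833 [ 0.50375318 -0.13784715  0.0647221 ] [ 2.07563431 -5.82635301  2.25418206] [-0.05663626 -0.18994226]
152 [-0.002  0.   ]
147 [-0.002  0.005]
142 [-0.002  0.011]
137 [-0.001  0.016]
132 [0.    0.022]
127 [0.002 0.027]
122 [0.005 0.032]
117 [0.008 0.037]
```

View pics/s11c.png

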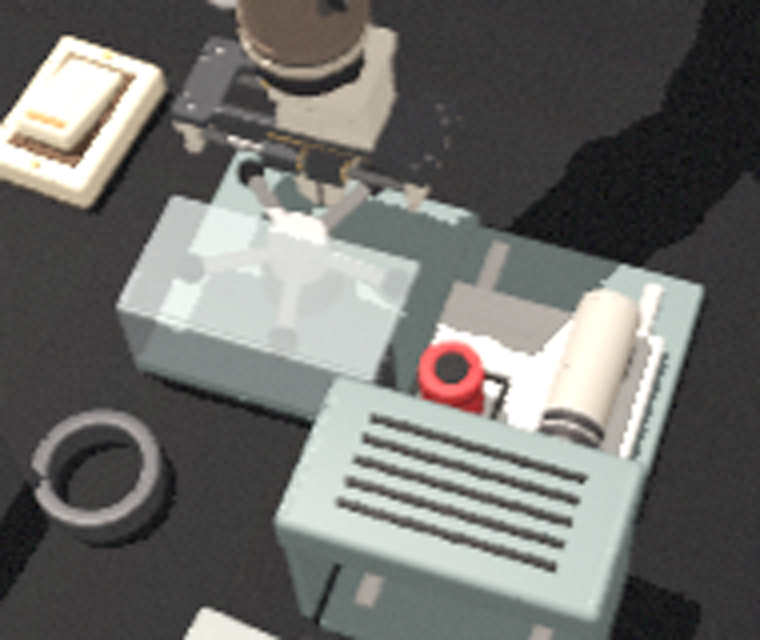

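Call:
step_arm(series=[[[0,-0.002,0.005,-0.003,0],[0,-0.002,0.011,-0.003,0],[0,-0.001,0.016,-0.003,0],[0,0,0.022,-0.003,0],[0,0.002,0.027,-0.003,0],[0,0.005,0.032,-0.003,0],[0,0.008,0.037,-0.003,0],[0,0.008,0.037,-0.003,0],[0,0,0.028,-0.003,0],[0,-0.02,0.015,-0.001,0],[0,-0.05,0.01,0,0],[0,-0.06,0,0.03,0],[0,-0.06,0,0.07,0],[0,-0.06,0,0.1,0],[0,-0.06,0,0.1,0]]])

```text
clock: 16.43
position: [0.4459, -0.1387, 0.1705]
ee_rot: [3.131, 0.18, 0.032]
force: [1.3, -0.1, -0.3]
width: 0.003
```

```bash
python3 - <<'E'
from cap import *
snap('wrist','w12'); s=observe(); p=s['position'][:2]; print(s['clock'],s['position'],s['ee_rot'],s['force'],(p-t)@Q)
E
```

```text
16.4833 [ 0.44497371 -0.13868215  0.16812107] [3.13178826 0.17981127 0.02821254] [-0.08154887 -1.21899276 -0.2527393 ] [-0.11514648 -0.18426082]
```

View pics/w12.png

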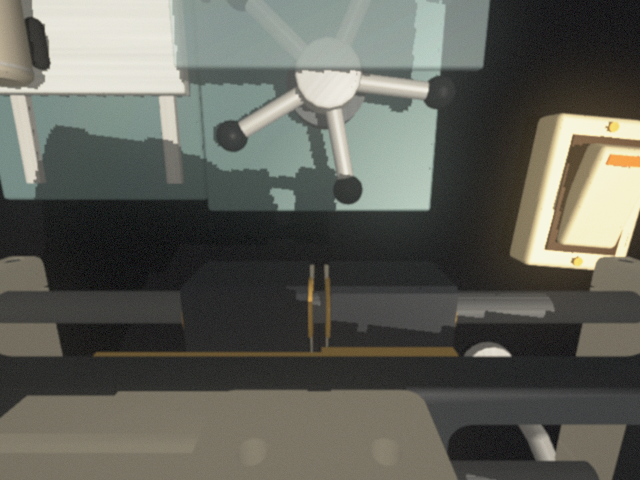

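```bash
python3 - <<'E'
from cap import *
z=load('w12'); balls(z,((231,136),(348,189),(440,90)))
E
```

```text
ball [-0.0368 -0.1219] 0.0774 deg 118.4
ball [-0.0744 -0.2069] 0.0763 deg 192.8
ball [-0.0052 -0.2698] 0.0799 deg 266.3
```

```bash
python3 - <<'E'
from cap import *
s=observe(); p=s['position'][:2]
q=fc(192,gap=.008); print('pre',(q-p).round(4))
for a in list(range(190,112,-6)): print(a,(fc(a)-q).round(3))
E
```

```text
pre [ 0.0766 -0.0421]
190 [-0.004  0.009]
184 [-0.008  0.015]
178 [-0.011  0.02 ]
172 [-0.014  0.025]
166 [-0.017  0.03 ]
160 [-0.018  0.035]
154 [-0.02   0.041]
148 [-0.02   0.047]
142 [-0.02   0.054]
136 [-0.019  0.06 ]
130 [-0.017  0.067]
124 [-0.014  0.073]
118 [-0.01   0.079]
```

Call:
step_arm(series=[[[0,0.03,-0.02,0,0],[0,0.06,-0.035,0,0],[0,0.0766,-0.042,0,0],[0,0.0766,-0.042,-0.03,0],[0,0.0766,-0.042,-0.065,0],[0,0.0766,-0.042,-0.09,0],[0,0.0766,-0.042,-0.106,0],[0,0.0766,-0.042,-0.106,0],[0,0.0766,-0.042,-0.106,0]]])

```text
clock: 17.23
position: [0.5202, -0.1803, 0.0612]
ee_rot: [3.133, 0.181, 0.024]
force: [-0.1, -0.0, 0.8]
width: 0.002
```

```bash
python3 - <<'E'
from cap import *
snap('wrist','w13');s=observe(); p=s['position'][:2]; print(s['clock'],s['position'],s['ee_rot'],s['force'],(p-t)@Q)
for a in list(range(190,112,-6)): print(a,(fc(a)-p).round(3))
E
```

```text
17.2833 [ 0.52131482 -0.18056153  0.06237133] [3.13208278 0.18037929 0.02775338] [-0.66790864  0.55332341  0.28107284] [-0.0439144  -0.23433915]
190 [-0.004  0.009]
184 [-0.008  0.014]
178 [-0.011  0.02 ]
172 [-0.014  0.024]
166 [-0.016  0.029]
160 [-0.018  0.035]
154 [-0.019  0.041]
148 [-0.02   0.047]
142 [-0.02   0.053]
136 [-0.018  0.06 ]
130 [-0.016  0.066]
124 [-0.014  0.073]
118 [-0.01   0.079]
```

View pics/w13.png

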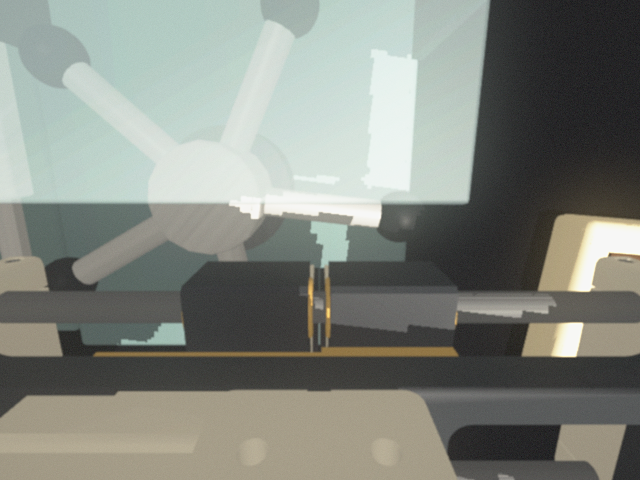

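Call:
step_arm(series=[[[0,-0.004,0.009,-0.001,0],[0,-0.008,0.014,-0.001,0],[0,-0.011,0.02,-0.001,0],[0,-0.014,0.024,-0.001,0],[0,-0.016,0.029,-0.001,0],[0,-0.018,0.035,-0.001,0],[0,-0.019,0.041,-0.001,0],[0,-0.02,0.047,-0.001,0],[0,-0.02,0.053,-0.001,0],[0,-0.018,0.06,-0.001,0],[0,-0.016,0.066,-0.001,0],[0,-0.014,0.073,-0.001,0],[0,-0.01,0.079,-0.001,0],[0,-0.01,0.079,-0.001,0]]])

```text
clock: 18.45
position: [0.5114, -0.1013, 0.0625]
ee_rot: [3.131, 0.181, 0.029]
force: [-0.6, -3.4, -0.0]
width: 0.006
```

Call:
step_arm(series=[[[0,-0.008,-0.01,0,0],[0,-0.03,-0.02,0,0],[0,-0.06,-0.03,0.01,0],[0,-0.07,-0.035,0.05,0],[0,-0.07,-0.035,0.09,0],[0,-0.07,-0.035,0.11,0],[0,-0.07,-0.035,0.11,0]]])

```text
clock: 19.03
position: [0.443, -0.137, 0.1774]
ee_rot: [3.128, 0.18, 0.042]
force: [-0.1, -1.2, -0.2]
width: 0.005
```

```bash
python3 - <<'E'
from cap import *
snap('wrist','w14'); s=observe(); p=s['position'][:2]; print(s['clock'],s['position'],s['ee_rot'],s['force'],(p-t)@Q)
snap('scene','s14'); crop('s14',200,180,390,340,4,'s14c')
E
```

```text
19.0833 [ 0.44203361 -0.13695068  0.17522545] [3.12827263 0.17986183 0.03761063] [ 0.05090403 -0.27021136 -1.1752235 ] [-0.11787668 -0.18221432]
```

View pics/w14.png

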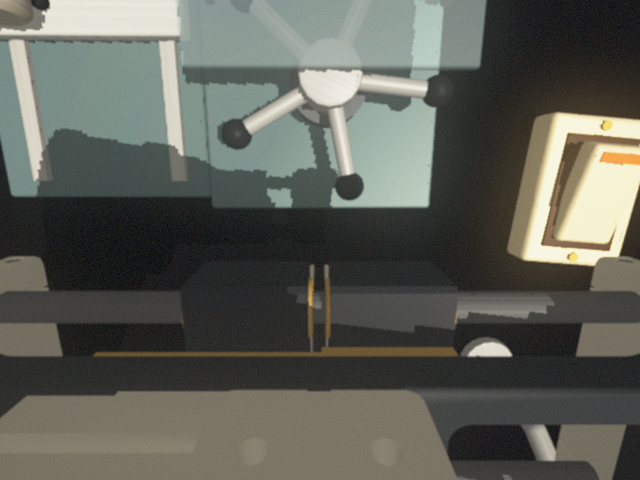

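View pics/s14c.png

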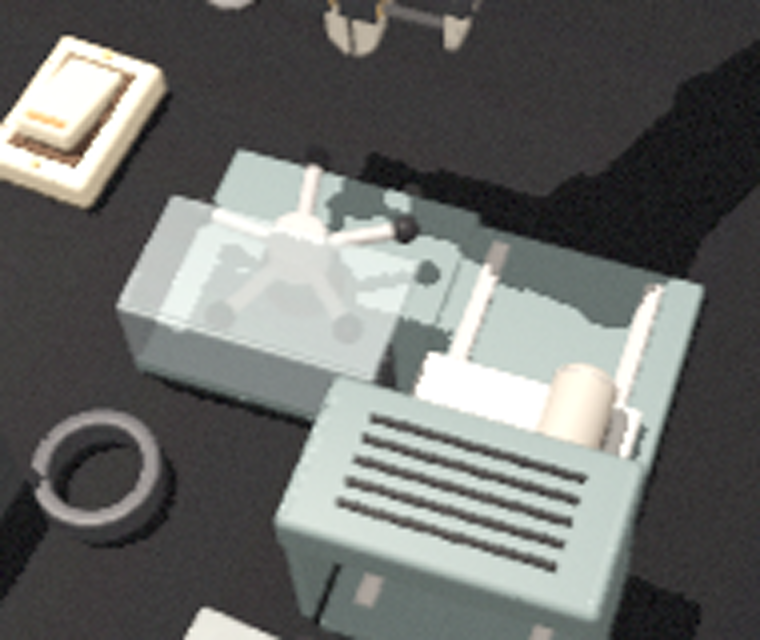

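```bash
python3 - <<'E'
from cap import *
z=load('w14'); balls(z,((235,134),(349,186),(438,90)))
s=observe(); p=s['position'][:2]; q=fc(192,gap=.008); print('pre',(q-p).round(4))
E
```

```text
ball [-0.037  -0.1216] 0.0777 deg 118.4
ball [-0.0748 -0.2067] 0.0766 deg 192.6
ball [-0.0058 -0.2695] 0.0797 deg 265.8
pre [ 0.0805 -0.044 ]
```

Call:
step_arm(series=[[[0,0.03,-0.02,0,0],[0,0.06,-0.036,0,0],[0,0.0795,-0.0435,0,0],[0,0.0795,-0.0435,-0.03,0],[0,0.0795,-0.0435,-0.065,0],[0,0.0795,-0.0435,-0.095,0],[0,0.0795,-0.0435,-0.113,0],[0,0.0795,-0.0435,-0.113,0],[0,0.0795,-0.0435,-0.113,0]]])

```text
clock: 19.88
position: [0.519, -0.1797, 0.0592]
ee_rot: [3.131, 0.181, 0.027]
force: [0.4, 0.3, 0.8]
width: 0.005
```

```bash
python3 - <<'E'
from cap import *
s=observe(); p=s['position'][:2]; print(s['clock'],s['position'],s['ee_rot'],s['force'],(p-t)@Q)
for a in list(range(190,160,-4)): print(a,(fc(a)-p).round(3))
E
```

```text
19.8833 [ 0.51900812 -0.17967555  0.05920077] [3.13089988 0.18115529 0.02749707] [0.44149771 0.33954101 0.82364801] [-0.04610876 -0.2332031 ]
190 [-0.001  0.008]
186 [-0.004  0.012]
182 [-0.007  0.015]
178 [-0.009  0.019]
174 [-0.011  0.022]
170 [-0.013  0.025]
166 [-0.014  0.028]
162 [-0.015  0.032]
```

Call:
step_arm(series=[[[0,-0.001,0.008,0.002,0],[0,-0.004,0.012,0.002,0],[0,-0.007,0.015,0.002,0],[0,-0.009,0.019,0.002,0],[0,-0.011,0.022,0.002,0],[0,-0.013,0.025,0.002,0],[0,-0.014,0.028,0.002,0],[0,-0.014,0.028,0.002,0]]])

```text
clock: 20.55
position: [0.5076, -0.1525, 0.0637]
ee_rot: [3.128, 0.18, 0.038]
force: [3.9, -5.4, 0.4]
width: 0.007
```

```bash
python3 - <<'E'
from cap import *
s=observe(); p=s['position'][:2]; print(s['clock'],s['position'],s['force'],(p-t)@Q)
for a in list(range(170,150,-2)): print(a,(fc(a)-p).round(4))
E
```

```text
20.55 [ 0.50760238 -0.15250864  0.06370345] [ 3.94653292 -5.38179353  0.42020401] [-0.05443489 -0.20493991]
170 [-0.0011 -0.0021]
168 [-0.0019 -0.0004]
166 [-0.0026  0.0013]
164 [-0.0033  0.0031]
162 [-0.0039  0.0049]
160 [-0.0045  0.0068]
158 [-0.005   0.0087]
156 [-0.0054  0.0107]
154 [-0.0057  0.0127]
152 [-0.0059  0.0147]
```

Call:
step_arm(series=[[[0,-0.002,0.002,-0.001,0],[0,-0.003,0.003,-0.001,0],[0,-0.003,0.004,-0.001,0],[0,-0.003,0.004,-0.001,0]]])

```text
clock: 20.88
position: [0.5063, -0.1499, 0.0648]
ee_rot: [3.125, 0.178, 0.045]
force: [2.9, -6.9, -1.2]
width: 0.003
```

Call:
step_arm(series=[[[0,-0.001,0.002,-0.001,0],[0,-0.001,0.003,-0.001,0],[0,-0.001,0.003,-0.001,0]]])

```text
clock: 21.13
position: [0.5062, -0.149, 0.0656]
ee_rot: [3.122, 0.175, 0.05]
force: [1.5, -9.4, -2.1]
width: 0.005
```

Call:
step_arm(series=[[[0,-0.001,0.003,-0.002,0],[0,-0.001,0.005,-0.002,0],[0,-0.001,0.006,-0.002,0],[0,-0.001,0.006,-0.002,0]]])

```text
clock: 21.47
position: [0.5062, -0.1484, 0.0656]
ee_rot: [3.115, 0.167, 0.055]
force: [2.7, -18.5, -1.3]
width: 0.002
```

```bash
python3 - <<'E'
from cap import *
s=observe(); p=s['position'][:2]; print(s['clock'],s['position'],s['force'],(p-t)@Q)
snap('wrist','w15')
E
```

```text
21.4667 [ 0.50621264 -0.14840042  0.06564994] [  2.6795081  -18.50927342  -1.28167803] [-0.05536099 -0.20070303]
```

View pics/w15.png

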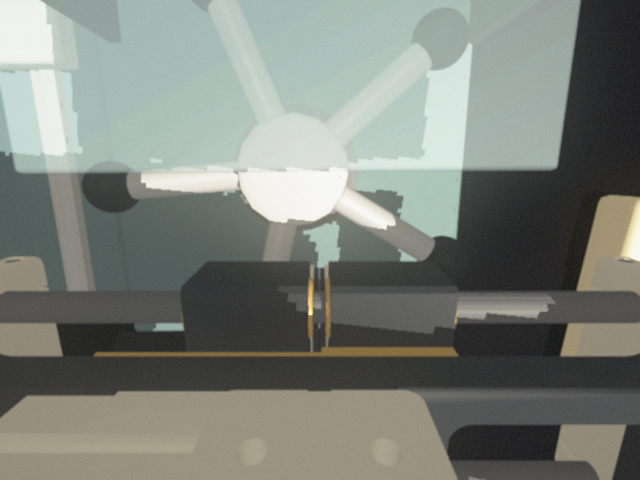

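Force rises to 18 N without motion: at the stop. Backing off and verifying.

Call:
step_arm(series=[[[0,0,-0.01,0,0],[0,-0.005,-0.015,0,0],[0,-0.03,-0.02,0,0],[0,-0.06,-0.025,0.01,0],[0,-0.07,-0.03,0.05,0],[0,-0.07,-0.03,0.09,0],[0,-0.07,-0.03,0.12,0],[0,-0.07,-0.03,0.15,0],[0,-0.07,-0.03,0.15,0],[0,-0.07,-0.03,0.15,0]]])

```text
clock: 22.35
position: [0.4369, -0.1781, 0.2177]
ee_rot: [3.113, 0.168, 0.061]
force: [0.1, -0.4, -0.9]
width: 0.007
```

```bash
python3 - <<'E'
from cap import *
snap('wrist','w16'); s=observe(); p=s['position'][:2]; print(s['clock'],s['position'],s['ee_rot'],s['force'],(p-t)@Q)
snap('scene','s16'); crop('s16',200,180,390,340,4,'s16c'); snap('top','t16'); crop('t16',230,120,440,310,3.8,'t16c')
E
```

```text
22.4 [ 0.43595604 -0.17796046  0.21616424] [3.11462741 0.1681444  0.0567861 ] [-0.27009961 -0.55175832 -0.58947694] [-0.1284597  -0.22229846]
```

View pics/w16.png

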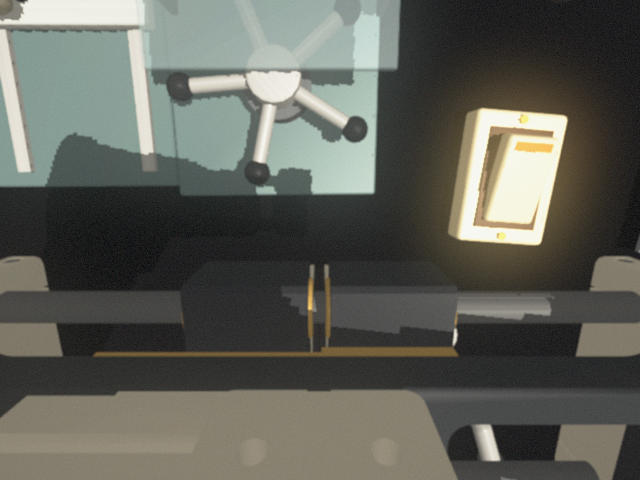

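View pics/s16c.png

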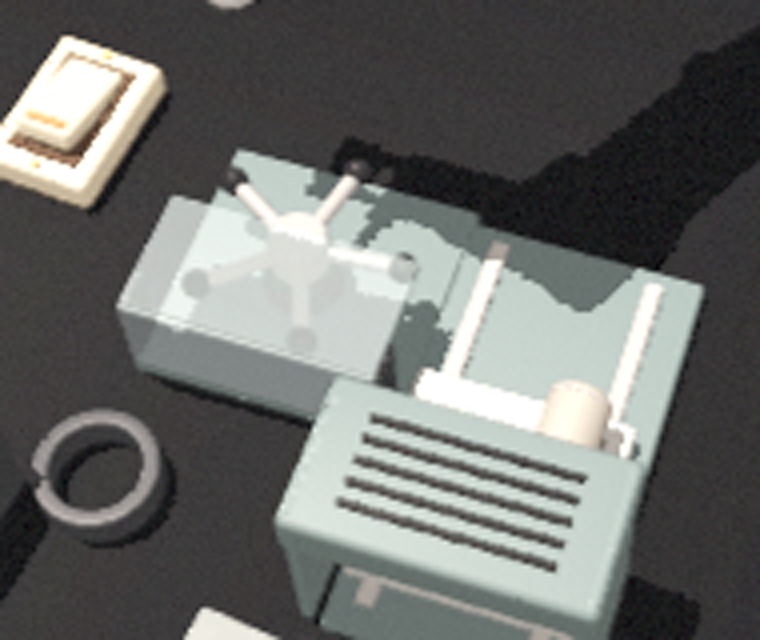

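View pics/t16c.png

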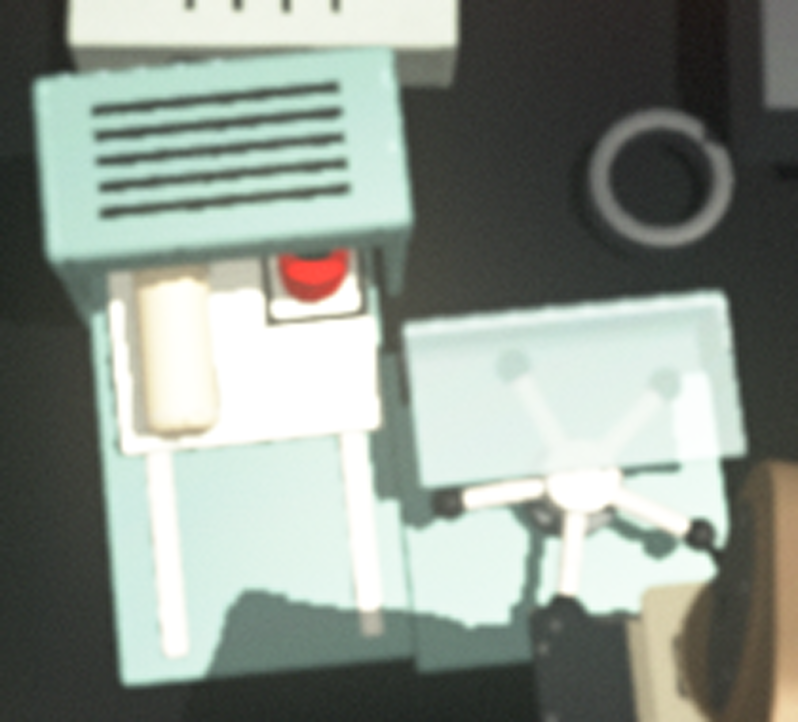

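```bash
python3 - <<'E'
from cap import *
z=load('w16'); balls(z,((180,86),(258,173),(355,129)))
z=load('t16')
balls(z,(c1(447,502),c1(701,535)))
for b in ((122,455),(381,430)): print('deck near',((px(z,*c1(*b),.035)[:2]-t)@Q).round(4))
s=observe(); p=s['position']
z=load('w16'); crop('w16',440,90,580,260,3.5,'c17')
print('mark/end', px(z,533,147,.055), px(z,536,137,.057))
for h,b in ((.03,(470,108)),(.03,(567,117)),(.03,(541,245)),(.03,(449,237))): print(px(z,*b,h)[:2])
E
```

```text
ball [-0.0042 -0.1124] 0.0777 deg 93.1
ball [-0.0751 -0.1737] 0.0768 deg 167.8
ball [-0.0384 -0.258 ] 0.0781 deg 240.6
ball [-0.0052 -0.1111] 0.0791 deg 93.8
ball [-0.0402 -0.2577] 0.0787 deg 239.3
deck near [0.0486 0.0803]
deck near [ 0.0477 -0.0782]
mark/end [ 0.53269274 -0.36679475  0.055     ] [ 0.54121375 -0.36614854  0.057     ]
[ 0.56421563 -0.31378332]
[ 0.56662749 -0.4090861 ]
[ 0.44009842 -0.41476729]
[ 0.43863804 -0.31721419]
```

View pics/c17.png

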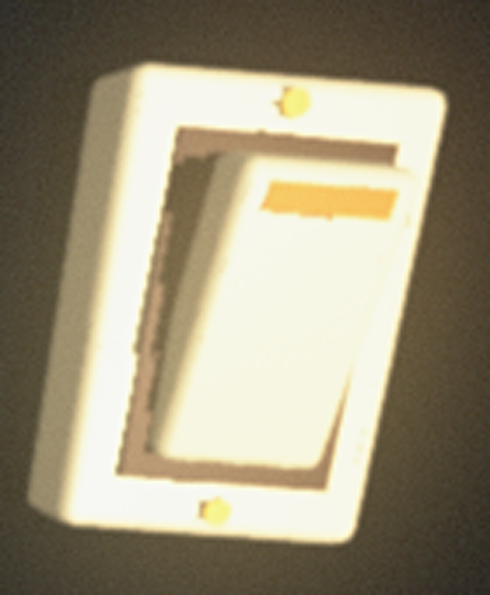

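```bash
python3 - <<'E'
from cap import *
z=load('top0')
print('goose',px(z,467,357,.01),px(z,498,393,.118),'dome',px(z,488,188,.07))
s=observe(); print(s['position'],R.from_rotvec(s['ee_rot']).as_matrix().round(3))
print('delta',np.array([.5315,-.3655,.09])-s['position'])
E
```

```text
goose [ 0.31528766 -0.32768993  0.01      ] [ 0.24698614 -0.3582395   0.118     ] dome [ 0.69502489 -0.37466386  0.07      ]
[ 0.43525112 -0.17781996  0.2146959 ] [[ 0.994  0.107  0.035]
 [ 0.108 -0.994 -0.019]
 [ 0.032  0.022 -0.999]]
delta [ 0.09624888 -0.18768004 -0.1246959 ]
```

Call:
step_arm(series=[[[0,0.02,-0.035,0,0],[0,0.04,-0.07,0,-2],[0,0.06,-0.105,0,-5],[0,0.08,-0.14,-0.01,-5],[0,0.09,-0.17,-0.03,-5],[0,0.0962,-0.188,-0.05,-5],[0,0.0962,-0.188,-0.08,-5],[0,0.0962,-0.188,-0.11,-5],[0,0.0962,-0.188,-0.125,-5],[0,0.0962,-0.188,-0.125,-5],[0,0.0962,-0.188,-0.125,-5]]])

```text
clock: 23.42
position: [0.5305, -0.3648, 0.0879]
ee_rot: [3.122, 0.033, 0.046]
force: [0.8, 0.1, 0.0]
width: 0.004
```

```bash
python3 - <<'E'
from cap import *
snap('wrist','w18');s=observe();  print(s['clock'],s['position'],s['ee_rot'],s['force'])
snap('scene','s18'); crop('s18',170,150,300,260,6,'s18c')
z=load('scene0' if 0 else 's18')
print(proj(z,s['position']-np.array([0,0,.014])),[proj(z,p) for p in ([.53,-.3655,.053],)])
E
```

```text
23.4667 [ 0.53153593 -0.3654038   0.08948225] [3.11996236 0.03302273 0.04988019] [ 0.73853626 -1.02596096  0.90778622]
[210.23289115 205.29215546] [array([212.01827714, 209.33259224])]
```

View pics/s18c.png

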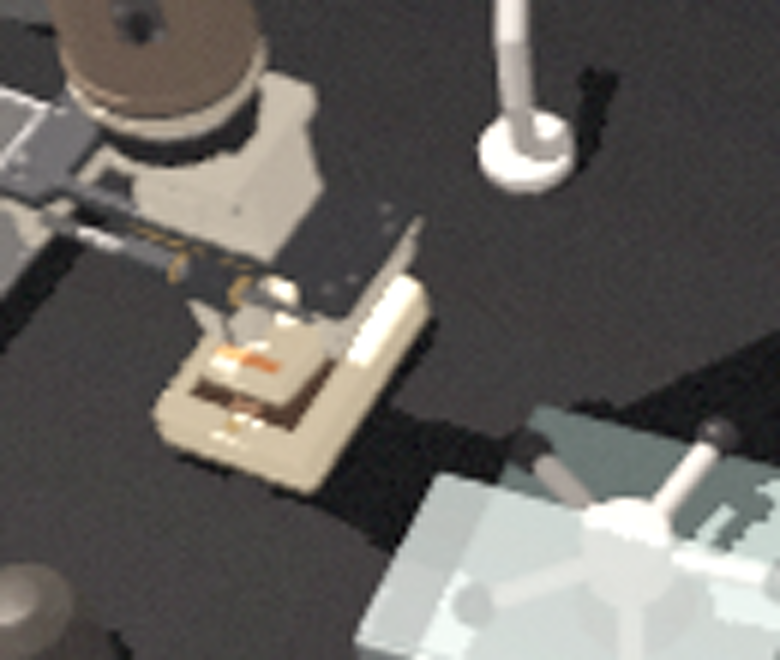

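Call:
step_arm(series=[[[0,0,0,-0.01,0],[0,0,0,-0.018,0],[0,0,0,-0.024,0],[0,0,0,-0.028,0],[0,0,0,-0.031,0],[0,0,0,-0.031,0]]])

```text
clock: 24.02
position: [0.533, -0.3657, 0.0595]
ee_rot: [3.119, 0.034, 0.054]
force: [1.7, -0.7, 1.6]
width: 0.005
```

Call:
step_arm(series=[[[0,0,0,-0.002,0],[0,0,0,-0.004,0],[0,0,0,-0.004,0]]])

```text
clock: 24.27
position: [0.5336, -0.3657, 0.0563]
ee_rot: [3.118, 0.034, 0.056]
force: [0.5, 2.3, 9.7]
width: 0.006
```

Call:
step_arm(series=[[[0,-0.001,0,-0.002,0],[0,-0.001,0,-0.004,0],[0,-0.001,0,-0.004,0]]])

```text
clock: 24.52
position: [0.5338, -0.3658, 0.0555]
ee_rot: [3.116, 0.034, 0.06]
force: [-5.0, 6.0, 30.7]
width: 0.004
```

```bash
python3 - <<'E'
from cap import *
s=observe();  print(s['clock'],s['position'],s['force'])
E
```

```text
24.5167 [ 0.53376683 -0.36583314  0.05549092] [-5.02536375  6.00476642 30.65959267]
```

30 N with almost no motion: the rocker is at its stop. Retreating and checking.

Call:
step_arm(series=[[[0,0,0,0.01,0],[0,0,0,0.04,0],[0,0,0,0.08,0],[0,-0.02,0,0.12,0],[0,-0.06,0.01,0.15,0],[0,-0.1,0.02,0.17,0],[0,-0.13,0.03,0.18,0],[0,-0.13,0.03,0.18,0],[0,-0.13,0.03,0.18,0],[0,-0.13,0.03,0.18,0]]])

```text
clock: 25.35
position: [0.4033, -0.3361, 0.2355]
ee_rot: [3.116, 0.032, 0.06]
force: [0.3, 0.3, -0.2]
width: 0.005
```

```bash
python3 - <<'E'
from cap import *
snap('wrist','w20');s=observe();  print(s['clock'],s['position'],s['force'],np.abs(s['dq']).max())
snap('scene','s20'); crop('s20',170,150,400,340,3.4,'s20c'); snap('top','t20'); 
for n in ('w16','w20'): pass
E
```

```text
25.4 [ 0.40406675 -0.33597149  0.23508728] [-0.42692536 -0.42325223 -0.10864765] 0.02347991474019489
```

View pics/w20.png

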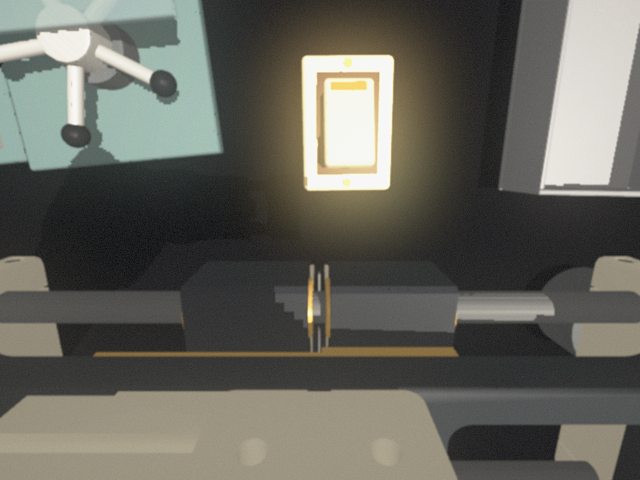

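View pics/s20c.png

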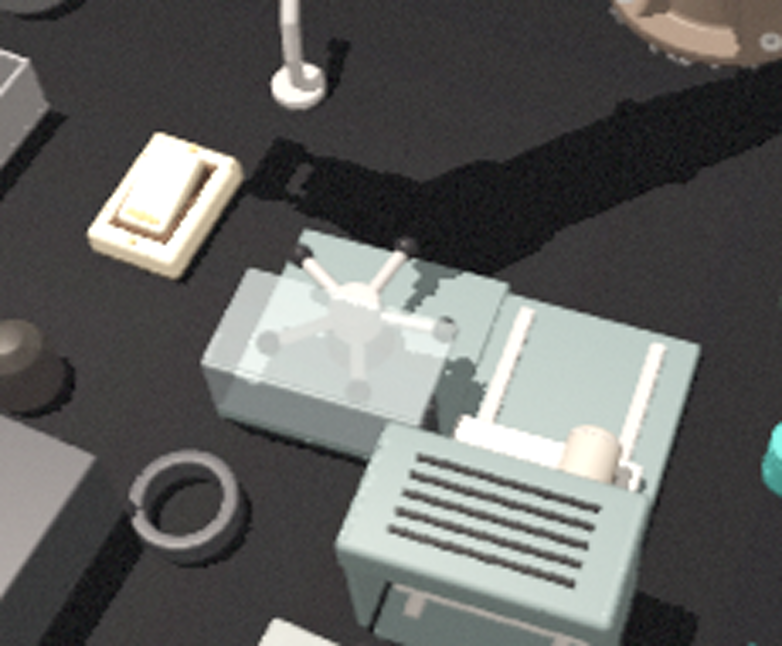

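View pics/t20.png

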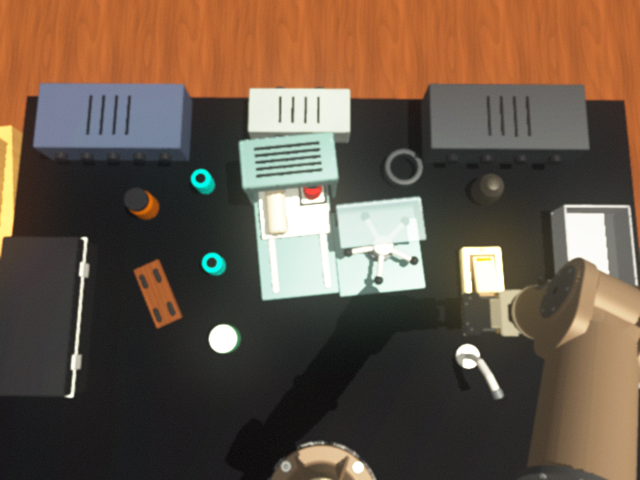

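```bash
python3 - <<'E'
from cap import *
z=load('w20')
P=[]
for v in range(92,160,3):
    q=np.median([px(z,u,v) for u in range(338,362,3)],axis=0); P.append(q)
P=np.array(P); k=np.polyfit(P[:,0],P[:,2],1); print(P[::4].round(4)); print('slope rad',np.arctan(k[0]),'z at on end',np.polyval(k,.530))
balls(z,((76,134),(163,84)))
print('clock',observe()['clock'])
E
```

```text
[[ 0.531  -0.3669  0.0421]
 [ 0.5198 -0.3671  0.0445]
 [ 0.5087 -0.3673  0.0473]
 [ 0.4975 -0.3674  0.05  ]
 [ 0.4862 -0.3674  0.0522]
 [ 0.4752 -0.3677  0.055 ]]
slope rad -0.2263397660278638 z at on end 0.04223584064113632
ball [-0.0733 -0.1724] 0.0754 deg 166.5
ball [-0.0387 -0.2567] 0.0771 deg 239.9
clock 25.5
```

Rocker slopes −0.226 rad (fully on), and the spokes are at 166.5° and 239.9° (expected 166.8° and 238.8° at the stop). Handing in.

```bash
python3 - <<'E'
from h import *
print(arm.sign_off())
E
```

```text
the job is handed in; nothing more can be done
None
```

The job is done and handed in at about 25.5 s, with the arm clear of everything. The sign-off gave no verdict.

- **Microphone and adaptor:** I laid the microphone in the cradle with its mesh head towards the hood. The red adaptor stands upright in the square nest.
- **Capstan:** I wound the carriage home with three spoke pushes. At the end the force rose to about 18 N with no further movement, so I took that as the stop.
- **Lamp switch:** I then pressed the orange end of the rocker until it stopped, at about 31 N on the fingertips.

**Last checks:**
- **Spokes:** two measured 166.5° and 239.9°, against 166.8° and 238.8° expected at the stop.
- **Rocker:** it tilts 0.226 rad towards the orange end, with the press point about 42 mm high, which means fully on.
- **Other objects:** nothing else appears to have moved in the final top view.

**Disagreement:** the carriage position read from the deck edge came out 127–129 mm, against 130 mm expected. That is within the camera calibration error, and I relied on the stop force and the spoke angles. The mesh head was out of sight under the hood in the last views, so I could not recheck it there.

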